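# Check a document tube out of its storage case

## Robot

A 7-joint arm with a two-finger parallel gripper is mounted at the origin on the work surface. World frame = base frame: x ahead of the robot, y to its left, z up, the work surface at z = 0. Lengths are in m, angles in rad, forces in N, time in s.
With the tool pointing down it reaches from about 0.425 to 0.875 m from the base axis. Payload 8.4 kg.
Tool frame: the origin (TCP) lies midway between the tips of the shut fingers; the grasp point (between the pads) lies 19 mm behind it; z points along the fingers, y is the direction in which the jaws open and shut (so a half turn about z gives the same grasp; the last joint's range is limited). The gripper opens to 87 mm and grips with 3 to 60 N. Pads are 19 mm wide; open, the fingers measure 117 mm over their backs; the gripper's body (75 mm by 190 mm) begins 51 mm behind the grasp point.
Start: joints at [-0.099, 0.333, 0.04, 1.465, -0.013, 1.343, -0.059], TCP at [0.65, -0, 0.223] pointing down, gripper open.
Joint ranges: [-2.58, 2.58], [-0.38, 2.09], [-1.3, 1.39], [0.25, 2.4], [-1.5, 4.64], [0.08, 2.09], [-2.65, 2.65]. Speed limits (rad/s): [2.22, 2.22, 2.79, 2.79, 3.14, 3.14, 3.14].

## Interface

Orientations are given as a 3x3 rotation matrix whose columns are the frame's x, y, z axes.
In Python, from cell import r, optics gives the robot as it stands. The module is installed in compiled form; this text tells all that it offers.
- The arm moves only by the tool send_rows, never from a script. Its argument "targets" is a list that holds one entry, the list of rows, each a list of 7 numbers: the shift along the tool's x, y, z in mm, then the turn, a rotation vector about the tool's x, y, z in degrees, then the finger opening in mm, from 0 to 87. A call has 1 to 12 rows; each row is the pose to reach, as a shift and turn from the pose commanded when the call began, along the tool's axes at that moment; what a row does not reach only later rows make up. A row lasts 1/10 s, in which the tool goes at most 50 mm and 8.59 degrees, less where a joint would pass 70% of its speed; a pose out of reach is approached as far as the arm can. A call with a gripper value outside its range is refused whole. The fingers move at their own pace and stop on an object; "newtons" is the grip in N (left out, the last holds). Time passes only in rows, so rows that repeat a pose let the fingers close. It gives the time, the measured TCP pose, the force and the opening at its end, in the units of the state.
- r.observe(): the state, without advancing time (a new reading comes with each control period).
- optics.get_image(name): name is "scene" or "side" or "wrist"; returns a dict with "pixels" (480x640x3 uint8, red, green, blue), "K" (3x3 intrinsics, pixels), "view" (4x4, takes a point from world to camera coordinates). Camera axes: x right, y up, looking along -z (the intrinsics and any distortion apply to the point x, -y, -z); pixel columns grow to the right and rows downward; lengths in m; the calibration is good to about 2 mm. A picture is of the moment at which its call begins. There is no depth.
- r.hand_in(): hands the job in, once; it reports no verdict.
The state is a dict: "t": time; "joints": joint angles; "qvel": joint speeds; "effort": joint torques, N m; "tcp_pos": TCP position; "tcp_rot": TCP orientation; "contact_force": force on the tool from outside, world axes, zero at the start; "moment": the same for the moment, N m; "grip_width": opening from 0.0 (shut) to 1.0 (fully open).
Only numpy, scipy, OpenCV 4.12 (cv2) and the standard library are available. Lean on these libraries where they do the work, as an engineer would, in place of code of your own. Each camera call takes 0.05 s, during which the arm holds its last target.

## Task

Pick up the barcode scanner, hold it still with its nose straight down about 5 cm above the barcode on the storage case for a full second, then stand it back on its charging pad and let go. Then take the long square document tube out of the case: it is longer than the opening between the two roofed ends, so tilt it and bring one end out first. Finish while still holding the tube, motionless in the air above the case, both its ends at least 4 cm higher than the roofs and nothing else touching it; leave everything else where it is.

Things in the scene. Friction and masses are not known exactly. Their poses are not given: they have to be found in the camera images.
- case: Dark grey fixed case, outside 352 (x) x 206 (y) x 83 high; origin: centre of its underside, z up, +x end away from the robot. Inside 340 x 194, floor 6 thick. Flat roofs (underside 78, top 83 up) cover both ends; the opening between them is |x| < 80, across the whole width. Side walls there are 50 high, 6 thick; under the roofs, sides and ends are closed.
- label: White barcode label with black bars, 36 (its x) x 60 (its y) x 2 thick, fixed flat on top of the case's near roof. Origin: centre of its underside, 83 above the table; z up.
- tube: Square cardboard document tube, tan with blue end caps, 240 long (its x) x 28 x 28 (caps; 26 x 26 between them), about 0.1 to 0.2 kg. Lies on the case's floor along the case, its middle in the opening and both ends hidden under the roofs. Origin: centre of its underside (the middle of the tube is 14 above it); z up.
- tube_end_a (a point): Centre of the end face of the tube at its +x end, 120 from the middle (14 above the tube's underside).
- tube_end_b (a point): Centre of the end face of the tube at its -x end, 120 from the middle (14 above the tube's underside).
- scanner: Black upright barcode scanner on its pad, 130 high, about 0.2 kg, round: flared nose 58 across at the bottom, narrowing up to 45; grip the 34 wide barrel, 45 to 124 up. Origin: centre of the flat underside (the nose, through which it reads); z up the barrel. It reads with the nose 20 to 100 above the label, the label's centre within 20 of its axis.
- pad: Grey charging pad fixed on the table, 100 x 100 x 8 high, flat on top, with a green disc at its centre. Origin: centre of its underside; z up. The scanner belongs on its centre.
- weight: Loose brass weight, 38 across and 28 high, on the case's far roof, 55 to 72 to the -y side of the case's middle line; leave it. Origin: centre of its underside.
- magnifier: Black magnifying glass lying on the table, lens 92 across, handle 100 to its -x, 10 high; leave it.
- drive: Black disk drive, 75 x 110 x 14, on the table; leave it.
- mouse: Grey computer mouse, 100 x 58 x 22; leave it.
- tape: Roll of paper tape lying flat, 90 across, 24 high; leave it.
- jar: Amber jar, 64 across, 85 high; leave it.
- brush: Dusting brush lying on the table, about 200 long; leave it.
Things that resemble listed ones, but are neither listed nor needed, are in the scene too. Several things have the shape of the weight; the one meant has the colours described above.

How it is judged:
By the outcome, as a careful person would: the job done as asked, in the order asked, and still so for the second after the job is handed in, while the arm keeps its last pose, push and grip.
It also fails if it takes over 64 s, if anything falls off the work surface, if the arm or the gripper's body presses on something with over 40 N, if the wrist force passes 120 N, or if a joint passes its speed limit or range.

## Working session

There is one attempt and no reset: what is moved stays moved. The work goes in short steps, Python scripts to look and compute and a tool call to move; the robot and the scene stay as the last step left them, time stands still between calls to the robot, and variables do not carry over. Pictures are saved under pics/ and viewed, and the job is handed in when it is done.

Besides the shell and the picture viewer there is one more tool, called after "Call:" as name(argument=value, ...), one argument or row to a line, values as JSON. send_rows: Moves the arm, as the interface text tells. Its arguments: {"type":"object","properties":{"targets":{"type":"array"},"newtons":{"type":"number"}},"required":["targets"]}

```bash
mkdir -p pics
cat > h.py <<'E'
import numpy as np, cv2
from cell import r, optics
def grab(n,f):
    d=optics.get_image(n); cv2.imwrite('pics/'+f,cv2.cvtColor(d['pixels'],cv2.COLOR_RGB2BGR)); np.savez('pics/'+f[:-4]+'.npz',**{k:d[k] for k in('pixels','K','view')}); return d
def load(f): return np.load('pics/'+f+'.npz')
def ray(d,u,v):
    K,V=d['K'],d['view']; p=np.linalg.solve(K,[u,v,1.]); c=np.array([p[0],-p[1],-p[2]])
    R,t=V[:3,:3],V[:3,3]; return -R.T@t, R.T@c
def atz(d,u,v,z):
    o,k=ray(d,u,v); return o+k*(z-o[2])/k[2]
def proj(d,P):
    P=np.atleast_2d(P); c=P@d['view'][:3,:3].T+d['view'][:3,3]; q=np.c_[c[:,0],-c[:,1],-c[:,2]]@d['K'].T; return q[:,:2]/q[:,2:]
def st():
    s=r.observe(); print({k:np.round(s[k],4).tolist() for k in s})
E
python3 - <<'E'
from h import *
for n in("scene","side","wrist"):
    d=grab(n,n+'0.png'); print(n,d['K'].tolist(),np.round(-d['view'][:3,:3].T@d['view'][:3,3],3)); print([k for k in d])
st()
E
```

```text
scene [[572.8661513944363, 0.0, 320.09357530020355], [0.0, 572.8661513944363, 223.51495672369575], [0.0, 0.0, 1.0]] [1.089 0.505 1.243]
['pixels', 'K', 'view']
side [[546.0264705494665, 0.0, 315.93110384984533], [0.0, 546.0264705494665, 235.07720559320836], [0.0, 0.0, 1.0]] [ 0.231 -0.998  1.083]
['pixels', 'K', 'view']
wrist [[402.15098685747625, 0.0, 320.5516230510416], [0.0, 402.15098685747625, 236.54606961546426], [0.0, 0.0, 1.0]] [0.65  0.075 0.384]
['pixels', 'K', 'view']
{'t': 0.15, 'joints': [-0.0992, 0.3337, 0.0399, 1.4661, -0.0134, 1.3433, -0.0585], 'qvel': [-0.0001, -0.0032, -0.0007, -0.0001, 0.0001, -0.0005, -0.0003], 'effort': [0.0012, -65.6844, 1.3366, -40.4111, -0.0595, 0.0418, -0.0], 'tcp_pos': [0.6496, -0.0, 0.2219], 'tcp_rot': [[0.0001, 1.0, -0.0012], [1.0, -0.0001, -0.0001], [-0.0001, -0.0012, -1.0]], 'contact_force': [0.7614, -0.9361, -0.7771], 'moment': [-0.0037, 0.074, -0.0127], 'grip_width': 1.0015}
```

View pics/scene0.png

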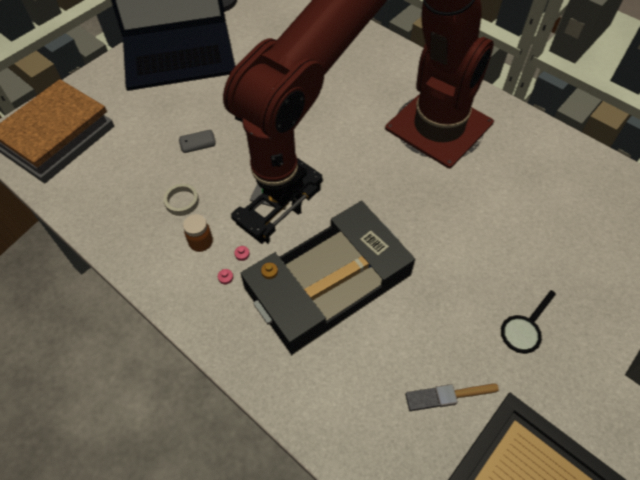

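View pics/side0.png

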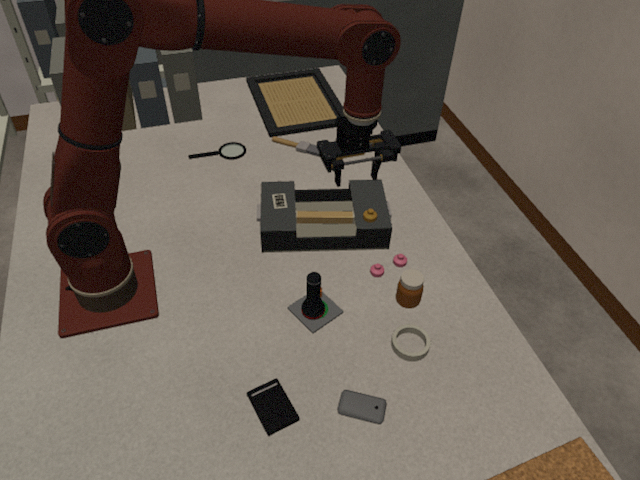

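View pics/wrist0.png

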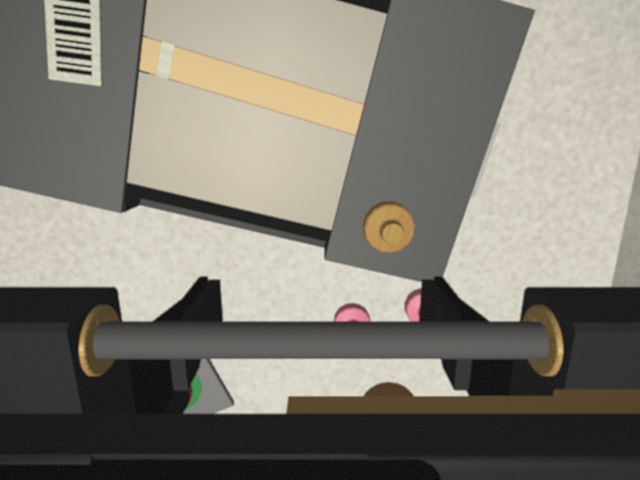

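Run:
```python
from h import *
a=cv2.imread('pics/side0.png')
cv2.imwrite('pics/c1.png',cv2.resize(a[255:345,270:370],None,fx=6,fy=6,interpolation=cv2.INTER_CUBIC))
cv2.imwrite('pics/c2.png',cv2.resize(a[165:265,245:405],None,fx=5,fy=5,interpolation=cv2.INTER_CUBIC))
b=cv2.imread('pics/scene0.png')
cv2.imwrite('pics/c3.png',cv2.resize(b[190:360,225:425],None,fx=3.5,fy=3.5,interpolation=cv2.INTER_CUBIC))
```

```text
(no output)
```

View pics/c1.png

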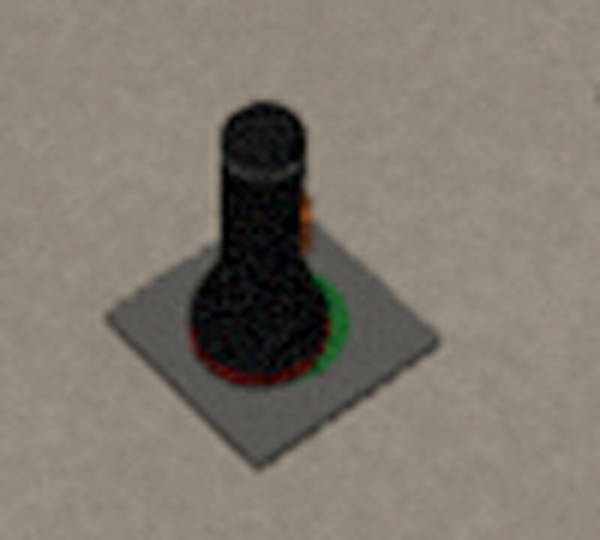

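View pics/c2.png

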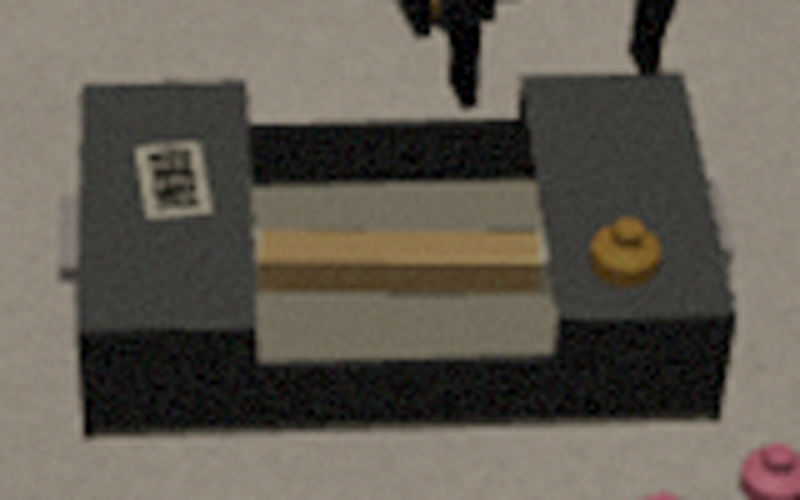

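View pics/c3.png

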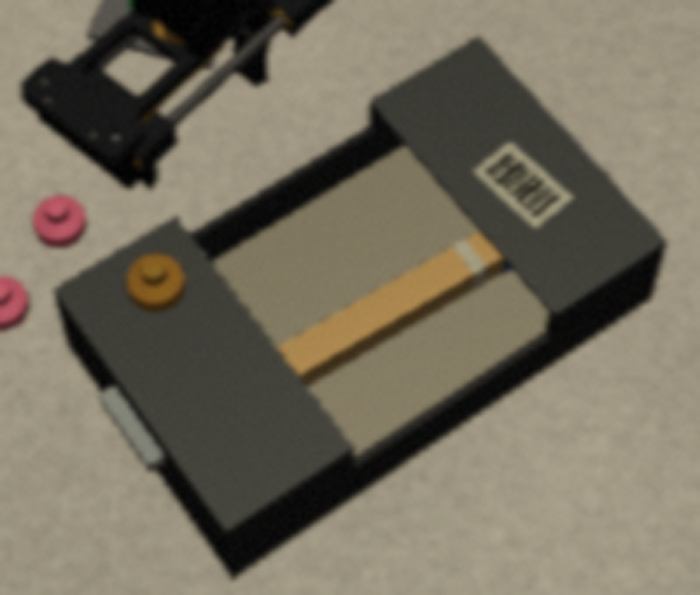

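```bash
cat > fit1.py <<'E'
from h import *
from scipy.optimize import least_squares
S=load('side0');C=load('scene0');W=load('wrist0')
cs=np.array([[-176,103],[-80,103],[-80,-103],[-176,-103],[80,103],[176,103],[176,-103],[80,-103]])/1e3
us=np.array([(82,85),(245,82),(258,330),(78,330),(522,75),(683,73),(735,318),(560,320)])/5.+[245,165]-.4
cc=np.array([[-80,-103],[-176,-103],[-176,103],[-80,103],[80,-103],[176,-103],[176,103],[80,103]])/1e3
uc=np.array([(372,102),(480,38),(663,243),(553,318),(178,218),(57,290),(230,530),(352,455)])/3.5+[225,190]-.4
cw=np.array([[-80,-103],[80,-103]])/1e3; uw=np.array([(127,211),(327,258)])
def P(p,c,z=.083):
    a=p[2];R=np.array([[np.cos(a),-np.sin(a)],[np.sin(a),np.cos(a)]]);return np.c_[c@R.T+p[:2],np.full(len(c),z)]
f=lambda p,k='scw':np.concatenate([(proj(d,P(p,c))-u).ravel() for n,d,c,u in(('s',S,cs,us),('c',C,cc,uc),('w',W,cw,uw)) if n in k])
if __name__=='__main__':
    for k in('s','c','scw'):
        s=least_squares(f,[.65,.2,0],args=(k,),loss='soft_l1');print(k,np.round(s.x,4),np.degrees(s.x[2]));print(np.round(s.fun,1))
    print('label side',atz(S,245+174/5-.4,165+180/5-.4,.085),'scene',atz(C,225+523/3.5-.4,190+186/3.5-.4,.085))
    print('tube: wrist top z34 ends', [atz(W,*q,.034).round(4) for q in((141,37),(140,69),(363,102),(356,135))])
    print('tube scene',[atz(C,225+x/3.5-.4,190+y/3.5-.4,z).round(4) for x,y,z in((472,237,.033),(503,262,.033),(283,347,.033),(304,376,.033))])
    print('pad',[atz(S,270+x/6.-.4,255+y/6.-.4,.008).round(4) for x,y in((105,318),(258,468),(441,343))])
    print('scanner top',atz(S,270+264/6.-.4,255+142/6.-.4,.130),'base z~.01 mid of left/right low',atz(S,270+259/6-.4,255+325/6-.4,.02))
    print('nose front bottom',atz(S,270+259/6-.4,255+385/6-.4,.008))
E
python3 fit1.py
```

```text
s [ 0.5998  0.0838 -0.2373] -13.595087772270407
[-0.2 -0.   0.4 -0.1 -0.1 -0.4 -0.7  0.5 -0.2  0.2  0.3 -0.   0.8 -0.4
 -0.1  0.1]
c [ 0.5994  0.0896 -0.2404] -13.772391173443399
[-0.4  0.1  0.2 -0.2  1.8  0.1  0.7 -0.  -0.4 -0.2 -1.1  0.1 -1.1  1.2
  0.7 -1.5]
scw [ 0.6014  0.0902 -0.2359] -13.517298952731368
[-0.2 -1.4  0.3 -1.5 -0.1 -2.1 -0.6 -1.2 -0.4 -1.2 -0.1 -1.5  0.4 -2.2
 -0.3 -1.7 -1.   0.7 -0.5  0.2  1.4  0.5  0.5  0.5 -0.9  0.7 -1.5  1.1
 -1.2  2.2  0.6 -0.7 -3.3  2.1 -0.3  1.4]
label side [0.48386067 0.12722995 0.085     ] scene [0.48247179 0.13139298 0.085     ]
tube: wrist top z34 ends [array([0.5077, 0.1407, 0.034 ]), array([0.504 , 0.1171, 0.034 ]), array([0.6852, 0.0918, 0.034 ]), array([0.6801, 0.0653, 0.034 ])]
tube scene [array([0.5109, 0.1135, 0.033 ]), array([0.5124, 0.1421, 0.033 ]), array([0.6601, 0.0712, 0.033 ]), array([0.6669, 0.0961, 0.033 ])]
pad [array([ 0.4238, -0.1822,  0.008 ]), array([ 0.4632, -0.2711,  0.008 ]), array([ 0.553 , -0.2324,  0.008 ])]
scanner top [ 0.4820412  -0.20928388  0.13      ] base z~.01 mid of left/right low [ 0.48099123 -0.21193825  0.02      ]
nose front bottom [ 0.47513943 -0.23228194  0.008     ]
```

Call:
send_rows(
  targets=[
    [[-40, -18, -8, 0, 0, 0, 87], [-80, -36, -16, 0, 0, 0, 87], [-120, -54, -24, 0, 0, 0, 87], [-160, -72, -32, 0, 0, 0, 87], [-200, -90, -40, 0, 0, 0, 87], [-240, -110, -40, 0, 0, 0, 87], [-280, -130, -40, 0, 0, 0, 87], [-320, -150, -40, 0, 0, 0, 87], [-345, -165, -40, 0, 0, 0, 87], [-360, -168, -40, 0, 0, 0, 87], [-360, -168, -40, 0, 0, 0, 87]],
  ],
)

```text
t: 1.25
tcp_pos: [0.4812, -0.3618, 0.2623]
tcp_rot: [[0.003, 1.0, -0.001], [1.0, -0.003, -0.0], [-0.0, -0.001, -1.0]]
contact_force: [0.0, 1.1, 0.7]
grip_width: 1.002
```

Run:
```python
from h import *
for n in("scene","side","wrist"): grab(n,n+'1.png')
st()
```

```text
{'t': 1.4, 'joints': [0.3435, 0.2176, 0.2633, 1.5405, -0.0581, 1.3917, 0.614], 'qvel': [-0.0066, -0.0048, -0.0017, 0.0027, 0.0031, 0.0004, 0.0047], 'effort': [1.4696, -55.5293, 3.917, -40.7641, 0.1127, 0.0713, 0.0138], 'tcp_pos': [0.4834, -0.3579, 0.2622], 'tcp_rot': [[-0.0027, 1.0, 0.0], [1.0, 0.0027, 0.0011], [0.0011, 0.0, -1.0]], 'contact_force': [-0.1042, -0.1447, -0.2829], 'moment': [0.0152, 0.021, -0.0145], 'grip_width': 1.0036}
```

View pics/wrist1.png

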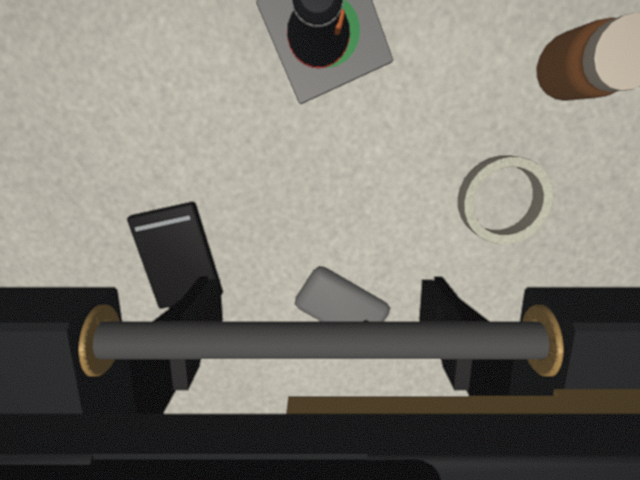

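View pics/scene1.png

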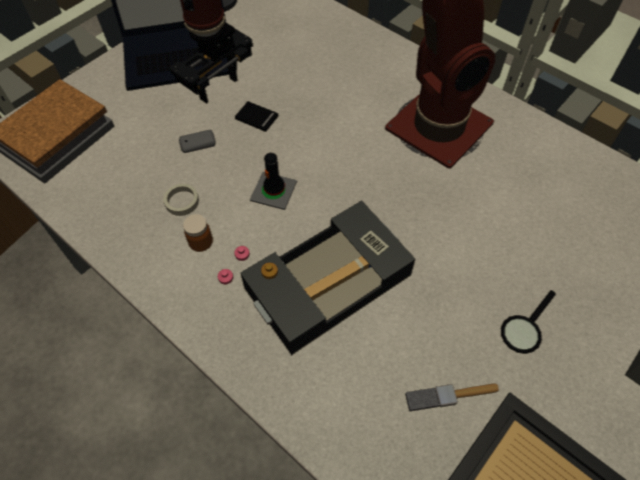

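Call:
send_rows(
  targets=[
    [[25, 0, -5, 0, 0, 0, 87], [50, 0, -10, 0, 0, 0, 87], [65, 0, -15, 0, 0, 0, 87], [65, 0, -15, 0, 0, 0, 87], [65, 0, -15, 0, 0, 0, 87], [65, 0, -15, 0, 0, 0, 87]],
  ],
)

```text
t: 2.0
tcp_pos: [0.4818, -0.2958, 0.2773]
tcp_rot: [[0.001, 1.0, -0.0], [1.0, -0.001, -0.0], [-0.0, -0.0, -1.0]]
contact_force: [-0.3, -0.8, 0.3]
grip_width: 1.0
```

Run:
```python
from h import *
d=grab("wrist",'wrist2.png')
st()
a=cv2.imread('pics/wrist2.png');cv2.imwrite('pics/c4.png',cv2.resize(a[20:190,230:430],None,fx=3.5,fy=3.5,interpolation=cv2.INTER_CUBIC))
b=cv2.imread('pics/scene1.png');cv2.imwrite('pics/c5.png',cv2.resize(b[140:220,235:315],None,fx=7,fy=7,interpolation=cv2.INTER_CUBIC))
```

```text
{'t': 2.05, 'joints': [0.2706, 0.1346, 0.2254, 1.602, -0.0299, 1.4088, 0.4976], 'qvel': [0.0046, 0.0016, -0.0014, -0.0005, -0.0021, 0.0005, -0.0006], 'effort': [-0.4686, -50.0104, 1.264, -40.9637, -0.062, 0.0752, 0.0063], 'tcp_pos': [0.4817, -0.2959, 0.2772], 'tcp_rot': [[0.0012, 1.0, -0.0006], [1.0, -0.0012, -0.0002], [-0.0002, -0.0006, -1.0]], 'contact_force': [-0.493, -0.3127, -0.0896], 'moment': [-0.0709, 0.0223, 0.0198], 'grip_width': 0.9962}
```

View pics/c4.png

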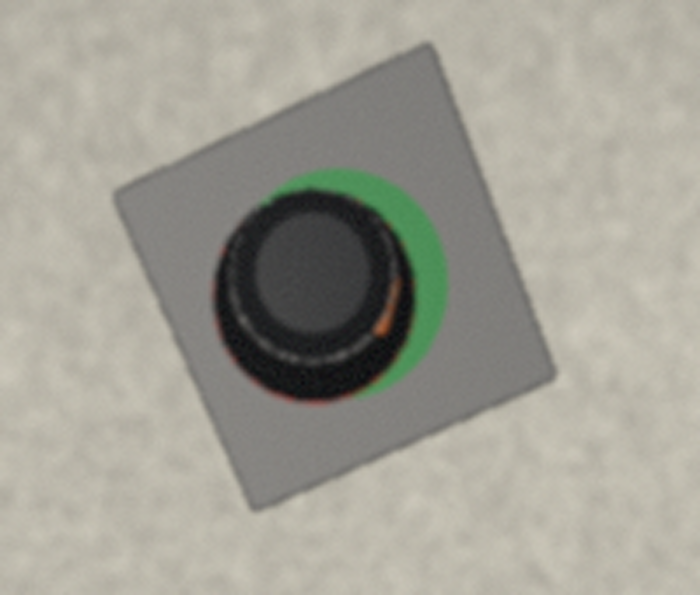

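View pics/c5.png

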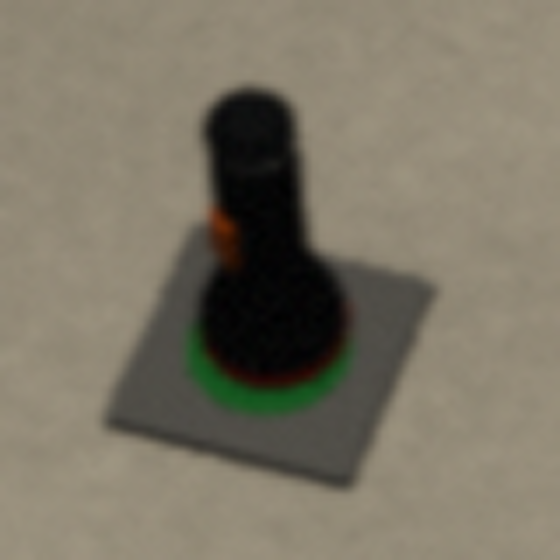

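Run:
```python
from h import *
W=load('wrist2');C=load('scene1')
g=lambda x,y,z:atz(W,230+x/3.5-.4,20+y/3.5-.4,z)
c=[g(*q,.008) for q in((113,192),(432,42),(556,375),(255,512))]
print('pad w',np.round(c,4).tolist(),np.mean(c,0),[np.linalg.norm(c[i]-c[i-1]) for i in range(4)])
e=c[1]-c[0];print('yaw',np.degrees(np.arctan2(e[1],e[0])))
print('green centre', g(335,281,.008)) 
print('top',g(313,272,.138),'nose bottom rim',g(313,298,.012),'diam',np.linalg.norm(g(213,298,.012)-g(413,298,.012)),'top diam',np.linalg.norm(g(254,272,.138)-g(372,272,.138)))
print('trigger',g(388,308,.09))
k=lambda x,y,z:atz(C,235+x/7-.4,140+y/7-.4,z)
print('scene pad',[k(*q,.008).round(4) for q in((105,422),(348,486),(438,288),(195,230))],'top',k(249,127,.138),'nose',k(275,318,.02))
```

```text
pad w [[0.424, -0.174, 0.008], [0.5143, -0.135, 0.008], [0.5529, -0.2245, 0.008], [0.4634, -0.2646, 0.008]] [ 0.48865982 -0.19952142  0.008     ] [np.float64(0.0988373068695286), np.float64(0.09841190143923273), np.float64(0.09744492771033489), np.float64(0.09809891956064953)]
yaw 23.30027722992622
green centre [ 0.48750319 -0.1981182   0.008     ]
top [ 0.48151803 -0.20308443  0.138     ] nose bottom rim [ 0.48111437 -0.20297742  0.012     ] diam 0.057772946109062015 top diam 0.023925375607512653
trigger [ 0.49910157 -0.20840496  0.09      ]
scene pad [array([ 0.5535, -0.2249,  0.008 ]), array([ 0.5148, -0.1351,  0.008 ]), array([ 0.4239, -0.1725,  0.008 ]), array([ 0.4651, -0.2637,  0.008 ])] top [ 0.4847821  -0.20081364  0.138     ] nose [ 0.48169564 -0.20325063  0.02      ]
```

Call:
send_rows(
  targets=[
    [[10, 0, 0, 0, 0, -8, 87], [20, 0, 0, 0, 0, -16, 87], [30, 0, 0, 0, 0, -24, 87], [40, 0, 0, 0, 0, -32, 87], [50, 0, 0, 0, 0, -40, 87], [60, 0, 0, 0, 0, -48, 87], [70, 0, 0, 0, 0, -56, 87], [80, 0, 0, 0, 0, -64, 87], [88, 0, 0, 0, 0, -70, 87], [93, 0, 0, 0, 0, -76, 87], [93, 0, 0, 0, 0, -76, 87], [93, 0, 0, 0, 0, -76, 87]],
  ],
)

```text
t: 3.25
tcp_pos: [0.4818, -0.2028, 0.2773]
tcp_rot: [[-0.969, 0.246, -0.0], [0.246, 0.969, -0.0], [0.0, -0.0, -1.0]]
contact_force: [-0.1, -0.5, -0.2]
grip_width: 0.999
```

Run:
```python
from h import *
st()
for n in("side","wrist"): grab(n,n+'3.png')
s=r.observe();T=np.array(s['tcp_rot']);print('shift to scanner in tool',1e3*T.T@(np.array([.4815,-.203,.084])-s['tcp_pos']))
```

```text
{'t': 3.25, 'joints': [0.2293, 0.0485, 0.0872, 1.6913, -0.0041, 1.4024, 1.6395], 'qvel': [0.0003, 0.001, 0.0033, 0.0006, -0.0001, 0.0015, -0.003], 'effort': [-0.3761, -44.332, -0.1146, -40.8012, -0.0056, 0.0848, 0.3001], 'tcp_pos': [0.4818, -0.2028, 0.2773], 'tcp_rot': [[-0.9693, 0.2458, -0.0004], [0.2458, 0.9693, -0.0001], [0.0004, -0.0002, -1.0]], 'contact_force': [-0.0991, -0.5108, -0.2224], 'moment': [0.119, -0.0864, 0.0177], 'grip_width': 0.9991}
shift to scanner in tool [  0.19684356  -0.30612791 193.42113372]
```

View pics/wrist3.png

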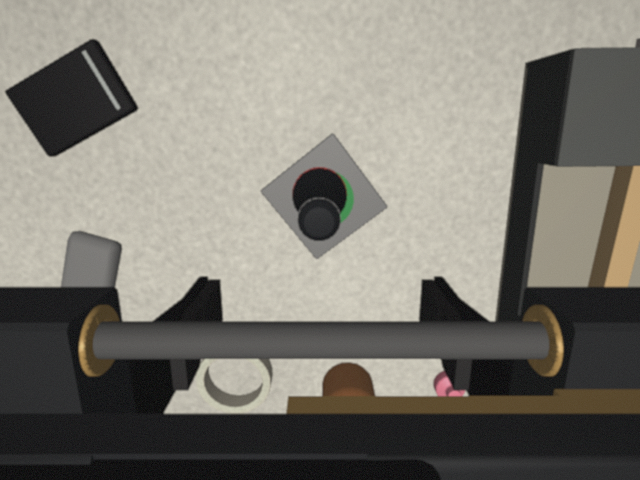

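View pics/side3.png

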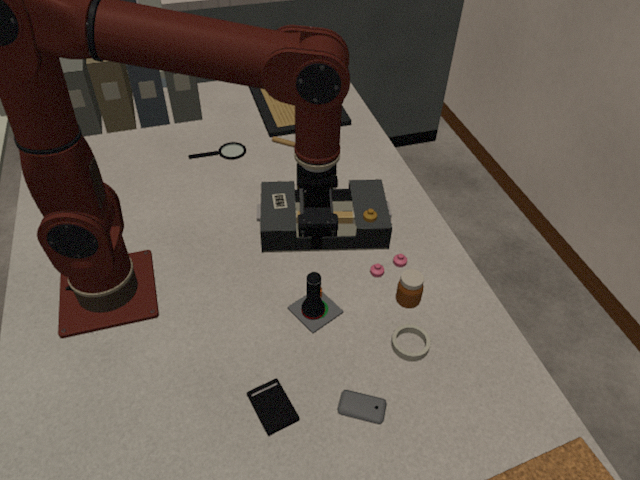

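Run:
```python
from h import *
W=load('wrist3')
print(atz(W,319,218,.138),atz(W,320,194.5,.012)); c=[atz(W,*q,.008) for q in((261,191),(332.5,134),(387,206),(317.5,259))];print(np.round(c,4),np.mean(c,0))
print(atz(W,557,165,.083), )
```

```text
[ 0.47839178 -0.20218679  0.138     ] [ 0.48208722 -0.20248742  0.012     ]
[[ 0.4634 -0.2635  0.008 ]
 [ 0.4244 -0.1744  0.008 ]
 [ 0.513  -0.1349  0.008 ]
 [ 0.5536 -0.2236  0.008 ]] [ 0.48859682 -0.19909626  0.008     ]
[0.49587669 0.008665   0.083     ]
```

Call:
send_rows(
  targets=[
    [[0, 0, 25, 0, 0, 0, 87], [0, 0, 55, 0, 0, 0, 87], [0, 0, 85, 0, 0, 0, 87], [0, 0, 115, 0, 0, 0, 87], [0, 0, 140, 0, 0, 0, 87], [0, 0, 160, 0, 0, 0, 87], [0, 0, 175, 0, 0, 0, 87], [0, 0, 187, 0, 0, 0, 87], [0, 0, 193, 0, 0, 0, 87], [0, 0, 193, 0, 0, 0, 87], [0, 0, 193, 0, 0, 0, 87]],
  ],
)

```text
t: 4.45
tcp_pos: [0.4824, -0.2022, 0.0851]
tcp_rot: [[-0.97, 0.242, 0.001], [0.242, 0.97, -0.0], [-0.001, -0.0, -1.0]]
contact_force: [0.3, 0.1, -0.5]
grip_width: 0.999
```

Run:
```python
from h import *
st()
for n in("scene","wrist"): grab(n,n+'4.png')
```

```text
{'t': 4.45, 'joints': [0.238, 0.1962, 0.0819, 1.9378, -0.0188, 1.0076, 1.6544], 'qvel': [0.0003, -0.0084, -0.0013, -0.004, 0.0013, 0.0029, 0.0019], 'effort': [0.0184, -48.982, 1.109, -34.4858, 0.0483, 0.059, -0.0075], 'tcp_pos': [0.4824, -0.2022, 0.0851], 'tcp_rot': [[-0.9702, 0.2423, 0.0007], [0.2423, 0.9702, -0.0003], [-0.0008, -0.0001, -1.0]], 'contact_force': [0.2767, 0.1327, -0.4904], 'moment': [0.1191, -0.0347, -0.0229], 'grip_width': 0.9986}
```

View pics/wrist4.png

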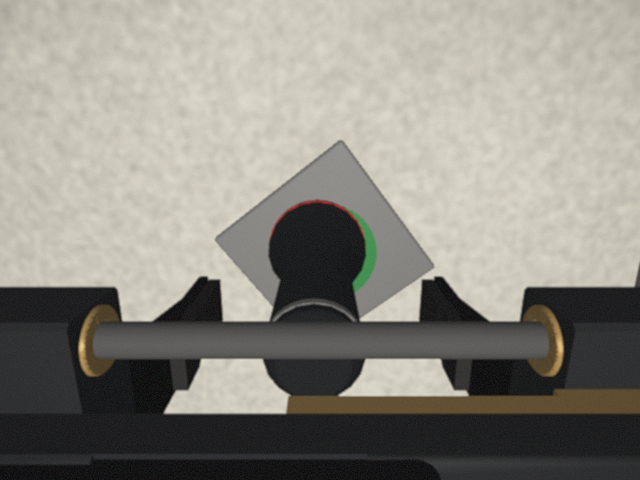

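View pics/scene4.png

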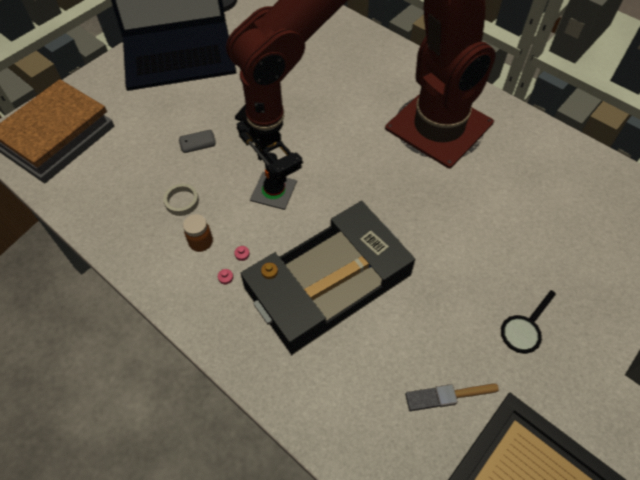

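Call:
send_rows(
  targets=[
    [[0, 0, 0, 0, 0, 0, 60], [0, 0, 0, 0, 0, 0, 45], [0, 0, 0, 0, 0, 0, 36], [0, 0, 0, 0, 0, 0, 30], [0, 0, 0, 0, 0, 0, 25], [0, 0, 0, 0, 0, 0, 25], [0, 0, 0, 0, 0, 0, 25], [0, 0, 0, 0, 0, 0, 25], [0, 0, 0, 0, 0, 0, 25]],
  ],
  newtons=30,
)

```text
t: 5.45
tcp_pos: [0.4818, -0.202, 0.0844]
tcp_rot: [[-0.97, 0.242, -0.0], [0.242, 0.97, 0.0], [0.0, -0.0, -1.0]]
contact_force: [-0.4, -0.7, -1.8]
grip_width: 0.382
```

Run:
```python
from h import *
st()
for n in("wrist",): grab(n,n+'5.png')
```

```text
{'t': 5.45, 'joints': [0.238, 0.1967, 0.0818, 1.9389, -0.0188, 1.0071, 1.6546], 'qvel': [0.0002, 0.0007, 0.0018, -0.0013, 0.0012, -0.0018, 0.0011], 'effort': [-0.1776, -50.3888, 0.943, -35.4422, -0.0591, 0.1171, 0.0022], 'tcp_pos': [0.4818, -0.202, 0.0844], 'tcp_rot': [[-0.9703, 0.242, -0.0004], [0.242, 0.9703, 0.0001], [0.0004, -0.0, -1.0]], 'contact_force': [-0.4319, -0.6614, -1.8129], 'moment': [0.0628, -0.0763, -0.0394], 'grip_width': 0.3825}
```

View pics/wrist5.png

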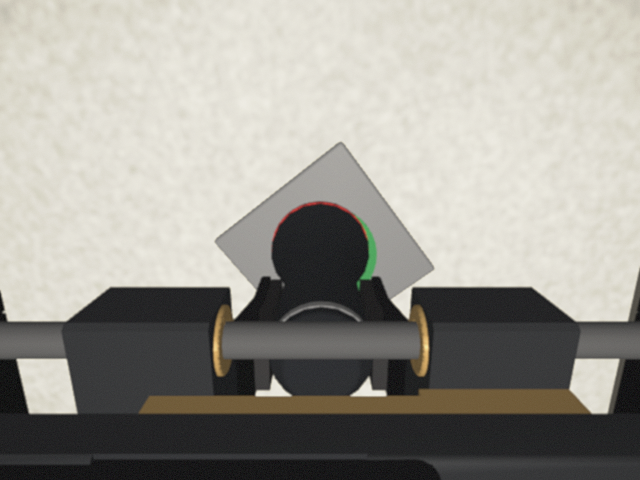

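Call:
send_rows(
  targets=[
    [[0, 0, -5, 0, 0, 0, 25], [0, 0, -20, 0, 0, 0, 25], [0, 0, -40, 0, 0, 0, 25], [0, 0, -65, 0, 0, 0, 25], [0, 0, -90, 0, 0, 0, 25], [0, 0, -115, 0, 0, 0, 25], [0, 0, -140, 0, 0, 0, 25], [0, 0, -160, 0, 0, 0, 25], [0, 0, -172, 0, 0, 0, 25], [0, 0, -176, 0, 0, 0, 25], [0, 0, -176, 0, 0, 0, 25], [0, 0, -176, 0, 0, 0, 25]],
  ],
)

```text
t: 6.7
tcp_pos: [0.4815, -0.2018, 0.2594]
tcp_rot: [[-0.97, 0.242, -0.002], [0.242, 0.97, 0.0], [0.002, 0.0, -1.0]]
contact_force: [-0.2, -0.2, -1.7]
grip_width: 0.384
```

Call:
send_rows(
  targets=[
    [[2, 10, 0, 0, 0, 0, 25], [8, 33, 0, 0, 0, 0, 25], [16, 66, 0, 0, 0, 0, 25], [24, 100, 0, 0, 0, 0, 25], [33, 135, 0, 0, 0, 0, 25], [42, 170, 0, 0, 0, 0, 25], [50, 205, 0, 0, 0, 0, 25], [59, 240, 0, 0, 0, 0, 25], [67, 270, 0, 0, 0, 0, 25], [73, 295, 0, 0, 0, 0, 25], [78, 314, 0, 0, 0, 0, 25], [79, 322, 0, 0, 0, 0, 25]],
  ],
)

```text
t: 7.9
tcp_pos: [0.4822, 0.1324, 0.2599]
tcp_rot: [[-0.971, 0.239, -0.001], [0.239, 0.971, 0.0], [0.001, 0.0, -1.0]]
contact_force: [-0.3, -0.7, -2.5]
grip_width: 0.385
```

Run:
```python
from h import *
for n in("scene","wrist","side"): grab(n,n+'6.png')
st()
```

```text
{'t': 8.05, 'joints': [-0.106, 0.0235, -0.2479, 1.752, 0.0061, 1.3677, 0.9719], 'qvel': [0.016, -0.0055, 0.0208, 0.0026, 0.004, 0.003, 0.0074], 'effort': [-1.4064, -42.6026, -1.5108, -41.8056, -0.2399, 0.0173, -0.1777], 'tcp_pos': [0.483, 0.1293, 0.2601], 'tcp_rot': [[-0.9704, 0.2415, -0.0008], [0.2415, 0.9704, -0.0005], [0.0007, -0.0007, -1.0]], 'contact_force': [-0.2471, -0.4856, -2.9767], 'moment': [0.0148, -0.0574, 0.0152], 'grip_width': 0.3818}
```

View pics/wrist6.png

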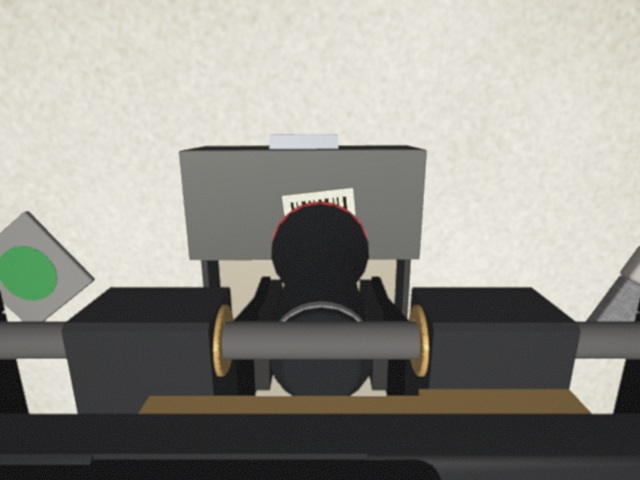

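View pics/scene6.png

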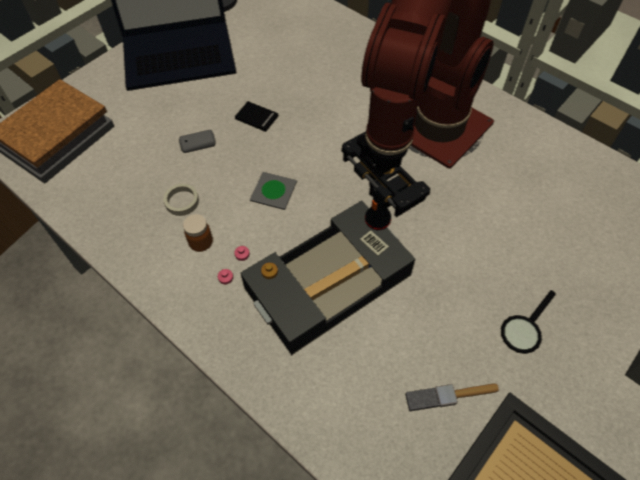

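View pics/side6.png

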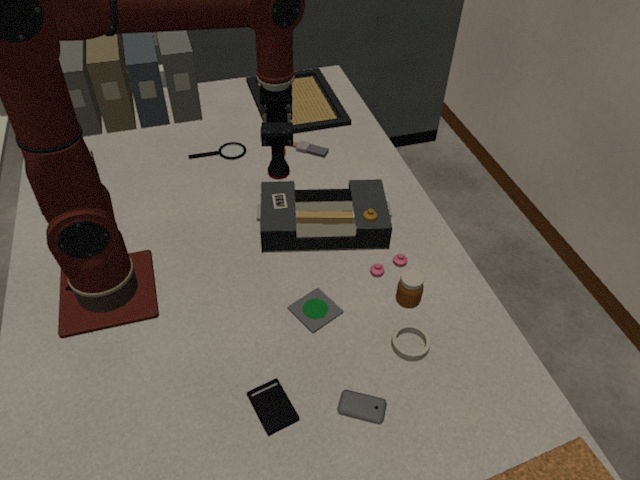

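Run:
```python
from h import *
W=load('wrist6')
a=atz(W,283,197,.085);b=atz(W,352.5,189,.085);e=(b-a);print(a,b,np.linalg.norm(e));e/=np.linalg.norm(e)
n=np.array([e[1],-e[0],0]);print('label c',(a+b)/2+.018*n, n)
print('roof',atz(W,180.5,151,.083),atz(W,425,151,.083),atz(W,191,259,.083),atz(W,421,259,.083))
print('nose edge', atz(W,320,203,.185))
```

```text
[0.46203849 0.10567345 0.085     ] [0.46942787 0.16438716 0.085     ] 0.059176870285647484
label c [0.4835923  0.13278266 0.085     ] [ 0.9921732  -0.12486927  0.        ]
roof [0.40502597 0.03322099 0.083     ] [0.45321501 0.22956986 0.083     ] [0.4966912  0.01115659 0.083     ] [0.54554923 0.21010612 0.083     ]
nose edge [0.45564015 0.13963343 0.185     ]
```

Call:
send_rows(
  targets=[
    [[0, 2, 5, 0, 0, 0, 25], [0, 2, 14, 0, 0, 0, 25], [0, 2, 26, 0, 0, 0, 25], [0, 2, 37, 0, 0, 0, 25], [0, 2, 45, 0, 0, 0, 25], [0, 2, 49, 0, 0, 0, 25], [0, 2, 49, 0, 0, 0, 25], [0, 2, 49, 0, 0, 0, 25], [0, 2, 49, 0, 0, 0, 25], [0, 2, 49, 0, 0, 0, 25], [0, 2, 49, 0, 0, 0, 25], [0, 2, 49, 0, 0, 0, 25]],
  ],
)

```text
t: 9.25
tcp_pos: [0.4838, 0.1315, 0.2117]
tcp_rot: [[-0.97, 0.242, 0.0], [0.242, 0.97, 0.0], [-0.0, 0.0, -1.0]]
contact_force: [-0.8, -0.2, -2.3]
grip_width: 0.383
```

Run:
```python
from h import *
for n in("scene","side","wrist"): grab(n,n+'7.png')
a=cv2.imread('pics/scene7.png');b=cv2.imread('pics/side7.png')
cv2.imwrite('pics/c7.png',np.hstack([cv2.resize(a[150:280,320:440],(480,520)),cv2.resize(b[130:230,235:295],(312,520))]))
st()
```

```text
{'t': 9.4, 'joints': [-0.109, 0.0518, -0.2527, 1.823, 0.0135, 1.2685, 0.961], 'qvel': [-0.0004, 0.0011, -0.0007, 0.0006, -0.0001, -0.0024, 0.0012], 'effort': [-0.0022, -43.9826, -0.4066, -40.5879, 0.004, 0.0882, 0.0], 'tcp_pos': [0.4837, 0.1315, 0.2116], 'tcp_rot': [[-0.9703, 0.242, -0.0], [0.242, 0.9703, 0.0], [0.0, 0.0, -1.0]], 'contact_force': [-0.485, 0.8416, -1.908], 'moment': [0.0896, -0.0589, -0.021], 'grip_width': 0.3851}
```

View pics/c7.png

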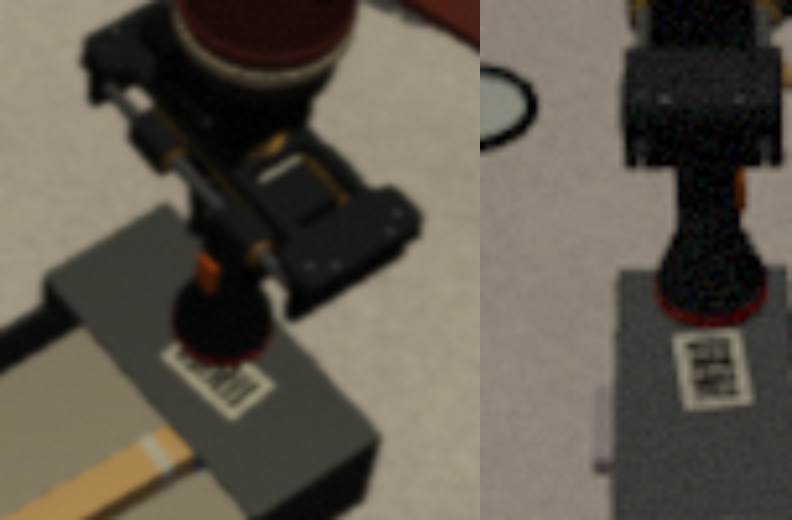

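Call:
send_rows(
  targets=[
    [[0, 0, 0, 0, 0, 0, 25], [0, 0, 0, 0, 0, 0, 25], [0, 0, 0, 0, 0, 0, 25], [0, 0, 0, 0, 0, 0, 25], [0, 0, 0, 0, 0, 0, 25], [0, 0, 0, 0, 0, 0, 25], [0, 0, 0, 0, 0, 0, 25], [0, 0, 0, 0, 0, 0, 25], [0, 0, 0, 0, 0, 0, 25], [0, 0, 0, 0, 0, 0, 25], [0, 0, 0, 0, 0, 0, 25], [0, 0, 0, 0, 0, 0, 25]],
  ],
)

```text
t: 10.6
tcp_pos: [0.4837, 0.1315, 0.2115]
tcp_rot: [[-0.97, 0.242, -0.0], [0.242, 0.97, -0.0], [0.0, -0.0, -1.0]]
contact_force: [0.6, -0.7, -1.8]
grip_width: 0.382
```

Call:
send_rows(
  targets=[
    [[0, 0, -10, 0, 0, 0, 25], [-3, -12, -25, 0, 0, 0, 25], [-9, -35, -40, 0, 0, 0, 25], [-18, -68, -48, 0, 0, 0, 25], [-27, -102, -48, 0, 0, 0, 25], [-36, -136, -48, 0, 0, 0, 25], [-45, -170, -48, 0, 0, 0, 25], [-54, -204, -48, 0, 0, 0, 25], [-63, -238, -48, 0, 0, 0, 25], [-72, -270, -48, 0, 0, 0, 25], [-80, -300, -48, 0, 0, 0, 25], [-85, -318, -48, 0, 0, 0, 25]],
  ],
)

```text
t: 11.8
tcp_pos: [0.4888, -0.2006, 0.2604]
tcp_rot: [[-0.97, 0.245, 0.001], [0.245, 0.97, -0.001], [-0.001, -0.001, -1.0]]
contact_force: [-0.3, 1.0, -2.4]
grip_width: 0.385
```

Call:
send_rows(
  targets=[
    [[0, -2, 10, 0, 0, 0, 25], [0, -2, 30, 0, 0, 0, 25], [0, -2, 60, 0, 0, 0, 25], [0, -2, 90, 0, 0, 0, 25], [0, -2, 115, 0, 0, 0, 25], [0, -2, 130, 0, 0, 0, 25], [0, -2, 138, 0, 0, 0, 25], [0, -2, 138, 0, 0, 0, 25], [0, -2, 138, 0, 0, 0, 25]],
  ],
)

```text
t: 12.7
tcp_pos: [0.4893, -0.1994, 0.1224]
tcp_rot: [[-0.97, 0.242, 0.001], [0.242, 0.97, -0.0], [-0.001, 0.0, -1.0]]
contact_force: [0.5, -1.1, -2.3]
grip_width: 0.383
```

Run:
```python
from h import *
for n in("scene","side","wrist"): grab(n,n+'8.png')
a=cv2.imread('pics/scene8.png');b=cv2.imread('pics/wrist8.png')
cv2.imwrite('pics/c8.png',np.hstack([cv2.resize(a[140:220,230:310],(400,400),interpolation=2),cv2.resize(b[130:330,200:440],(400,333),interpolation=2)[:333].copy() if 0 else cv2.copyMakeBorder(cv2.resize(b[130:330,200:440],(400,333),interpolation=2),0,67,0,0,0)]))
st()
```

```text
{'t': 12.85, 'joints': [0.2331, 0.1649, 0.0771, 1.8889, -0.0144, 1.0866, 1.6424], 'qvel': [0.0003, 0.0023, 0.0019, 0.0027, 0.0009, -0.0014, -0.0006], 'effort': [-0.0558, -49.9827, 0.8894, -37.5352, 0.0481, 0.0815, -0.0028], 'tcp_pos': [0.4894, -0.1996, 0.1226], 'tcp_rot': [[-0.9703, 0.2418, 0.0017], [0.2418, 0.9703, -0.0004], [-0.0017, 0.0, -1.0]], 'contact_force': [0.4813, -0.2234, -2.3945], 'moment': [0.1037, -0.0481, 0.0211], 'grip_width': 0.385}
```

View pics/c8.png

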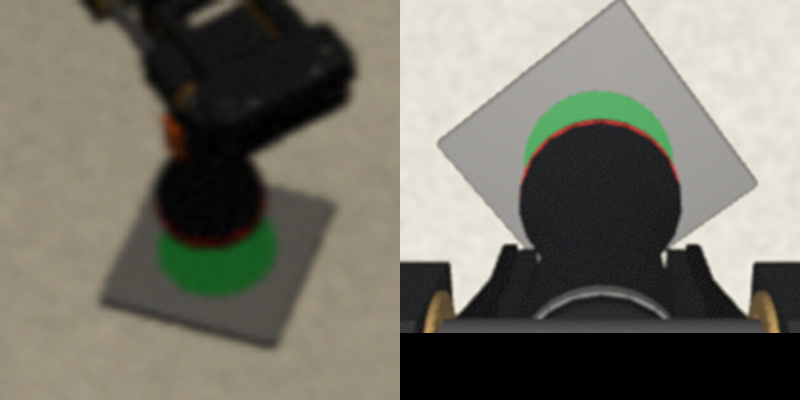

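Run:
```python
from h import *
W=load('wrist8')
T=np.array(r.observe()['tcp_rot'])
print('nose c',atz(W,320.3,202,.047)-.0287*T[:,0])
print('green edge',atz(W,319.1,130+90*.6,.008)); 
print('green diam', atz(W,200+(523-400)*.6,130+165*.6,.008),atz(W,200+274*.6,130+165*.6,.008))
C=load('scene8');p=np.array(C['pixels'][140:220,230:310]).astype(int)
S=load('scene6');q=S['pixels'].astype(int);m=(q[...,1]>q[...,0]+30)&(q[...,1]>q[...,2]+20);ys,xs=np.nonzero(m[150:220,240:310]);print('green full', xs.mean()+240,ys.mean()+150, atz(S,xs.mean()+240,ys.mean()+150,.008))
S=load('side6');q=S['pixels'].astype(int);m=(q[...,1]>q[...,0]+30)&(q[...,1]>q[...,2]+20);ys,xs=np.nonzero(m);print(len(xs),atz(S,xs.mean(),ys.mean(),.008))
```

```text
nose c [ 0.49025999 -0.19901683  0.04704913]
green edge [ 0.45735998 -0.1916832   0.008     ]
green diam [ 0.48073221 -0.23076952  0.008     ] [ 0.4963173  -0.16817396  0.008     ]
green full 272.98022598870057 189.1214689265537 [ 0.48726477 -0.20253901  0.008     ]
405 [ 0.48923607 -0.20360443  0.008     ]
```

Call:
send_rows(
  targets=[
    [[1, 0, 8, 0, 0, 0, 25], [1, 0, 18, 0, 0, 0, 25], [1, 0, 27, 0, 0, 0, 25], [1, 0, 32, 0, 0, 0, 25], [1, 0, 35, 0, 0, 0, 25], [1, 0, 36.5, 0, 0, 0, 25], [1, 0, 37.5, 0, 0, 0, 25], [1, 0, 38, 0, 0, 0, 25], [1, 0, 38, 0, 0, 0, 25]],
  ],
)

```text
t: 13.75
tcp_pos: [0.488, -0.1995, 0.0843]
tcp_rot: [[-0.97, 0.242, 0.001], [0.242, 0.97, -0.0], [-0.001, -0.0, -1.0]]
contact_force: [-1.8, 0.6, 3.7]
grip_width: 0.388
```

Call:
send_rows(
  targets=[
    [[0, 0, 0, 0, 0, 0, 36], [0, 0, 0, 0, 0, 0, 42], [0, 0, 0, 0, 0, 0, 55], [0, 0, 0, 0, 0, 0, 70], [0, 0, 0, 0, 0, 0, 87], [0, 0, 0, 0, 0, 0, 87], [0, 0, 0, 0, 0, 0, 87], [0, 0, 0, 0, 0, 0, 87]],
  ],
)

```text
t: 14.55
tcp_pos: [0.4878, -0.1993, 0.0836]
tcp_rot: [[-0.97, 0.242, -0.0], [0.242, 0.97, -0.0], [0.0, -0.0, -1.0]]
contact_force: [0.1, 0.7, 0.2]
grip_width: 0.935
```

Run:
```python
from h import *
grab('wrist','wrist9.png');st()
```

```text
{'t': 14.6, 'joints': [0.2355, 0.2061, 0.0757, 1.9293, -0.0183, 1.0069, 1.6458], 'qvel': [-0.0011, -0.0016, 0.0016, 0.0006, 0.0002, 0.0013, 0.0008], 'effort': [-0.0023, -50.5382, 1.1192, -34.9994, 0.0499, 0.0756, 0.0003], 'tcp_pos': [0.4878, -0.1993, 0.0835], 'tcp_rot': [[-0.9703, 0.242, -0.0], [0.242, 0.9703, 0.0], [0.0, -0.0, -1.0]], 'contact_force': [-0.0375, -0.281, 0.2576], 'moment': [0.0867, -0.0708, -0.0104], 'grip_width': 0.9615}
```

View pics/wrist9.png

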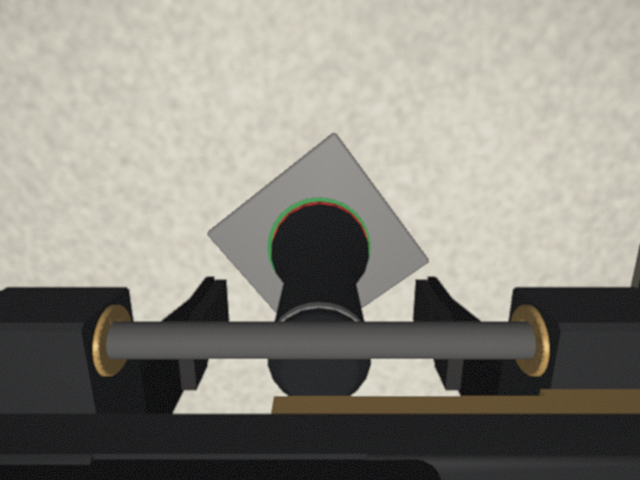

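Call:
send_rows(
  targets=[
    [[0, 0, -10, 0, 0, 0, 87], [0, 0, -30, 0, 0, 0, 87], [0, 0, -60, 0, 0, 0, 87], [0, 0, -90, 0, 0, 0, 87], [0, 0, -120, 0, 0, 0, 87], [0, 0, -150, 0, 0, 0, 87], [0, 0, -180, 0, 0, 0, 87], [0, 0, -195, 0, 0, 0, 87], [0, 0, -195, 0, 0, 0, 87], [0, 0, -195, 0, 0, 0, 87]],
  ],
)

```text
t: 15.6
tcp_pos: [0.4877, -0.1993, 0.2785]
tcp_rot: [[-0.97, 0.242, 0.0], [0.242, 0.97, -0.0], [-0.0, 0.0, -1.0]]
contact_force: [-0.4, -1.1, -1.0]
grip_width: 0.996
```

Run:
```python
from h import *
for n in("scene","side","wrist"): grab(n,n+'10.png')
st()
```

```text
{'t': 15.75, 'joints': [0.2254, 0.0574, 0.0818, 1.6818, -0.0047, 1.4046, 1.6343], 'qvel': [0.0008, 0.0023, -0.0, -0.0028, -0.0005, 0.0009, 0.0011], 'effort': [0.014, -45.4674, 0.3532, -41.1622, 0.0596, 0.0828, -0.0002], 'tcp_pos': [0.4872, -0.1991, 0.2774], 'tcp_rot': [[-0.9703, 0.242, -0.0019], [0.242, 0.9703, 0.0005], [0.002, 0.0001, -1.0]], 'contact_force': [-0.0859, -1.0175, 0.1896], 'moment': [0.1245, -0.0732, -0.0161], 'grip_width': 0.9997}
```

View pics/wrist10.png

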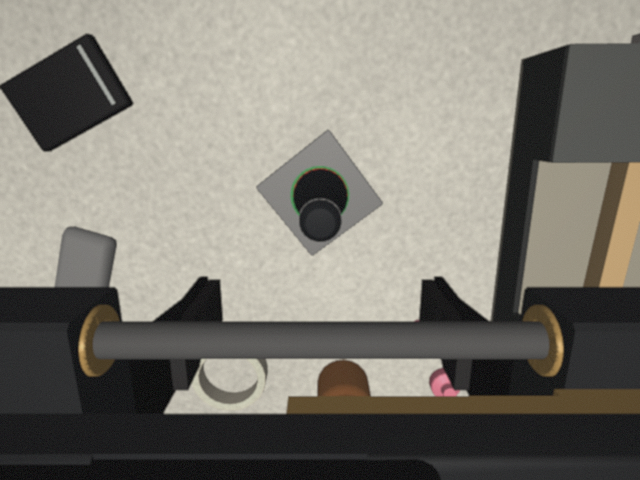

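Run:
```python
from h import *
a=cv2.imread('pics/scene10.png');b=cv2.imread('pics/side10.png')
cv2.imwrite('pics/c10.png',cv2.resize(a[235:315,290:390],(800,600),interpolation=2))
cv2.imwrite('pics/c11.png',cv2.resize(b[185:245,285:375],(800,533),interpolation=2))
```

```text
(no output)
```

View pics/c10.png

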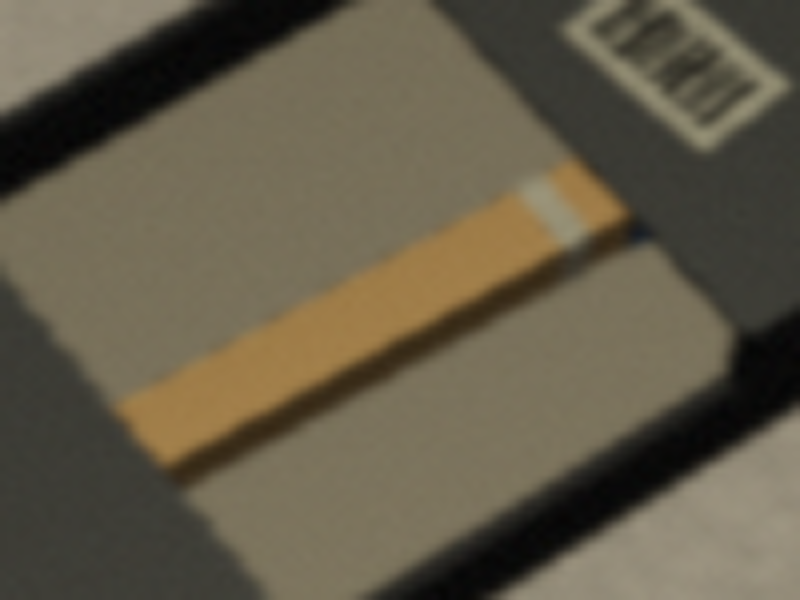

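View pics/c11.png

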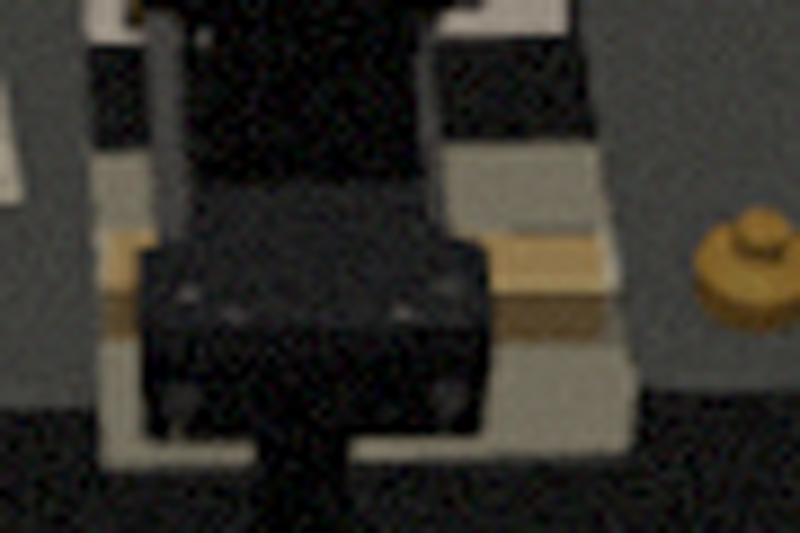

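Run:
```python
from h import *
C=load('scene10');S=load('side10');W=load('wrist0')
a=np.radians(-13.75);R=np.array([[np.cos(a),-np.sin(a)],[np.sin(a),np.cos(a)]]);o=np.array([.5995,.0898])
cf=lambda p:np.round(1e3*(R.T@(p[:2]-o)),1)
k=lambda x,y,z:cf(atz(C,290+x/8,235+y/7.5,z))
print('near band inner/outer',k(543,225,.033),k(572,205,.033),'cap start',k(630,232,.022),'roof edge side check floor',k(650,240,.01))
print('wrist band',[cf(atz(W,*q,.033)) for q in((157,58),(172,62))])
q=lambda x,y,z:cf(atz(S,285+x/8.89,185+y/8.89,z)+[0,.006,0])
print('far band inner',q(604,265,.033),'case far inner roof edge', cf(atz(S,245+522/5,165+75/5,.083)+[0,.006,0]))
print('weight',cf(atz(C,269,270,.111)),cf(atz(S,370,212,.111)+[0,.006,0]))
```

```text
near band inner/outer [-75.7  16.8] [-87.2  16. ] cap start [-99.7  29.5] roof edge side check floor [-107.6   30.6]
wrist band [array([-87.3,  15.3]), array([-75.2,  15.3])]
far band inner [85.6  6.5] case far inner roof edge [ 81.6 102.4]
weight [123.9 -55.9] [118.4 -69. ]
```

Call:
send_rows(
  targets=[
    [[0, 10, 0, 0, 0, 0, 87], [-2, 40, 0, 0, 0, 0.5, 87], [-4, 80, 0, 0, 0, 1, 87], [-5, 120, 0, 0, 0, 1.5, 87], [-7, 160, 0, 0, 0, 2, 87], [-8, 200, 15, 0, 0, 2, 87], [-10, 240, 30, 0, 0, 2, 87], [-12, 275, 45, 0, 0, 2, 87], [-13, 305, 55, 0, 0, 2, 87], [-13, 320, 60, 0, 0, 2, 87], [-13, 320, 60, 0, 0, 2, 87], [-13, 320, 60, 0, 0, 2, 87]],
  ],
)

```text
t: 16.95
tcp_pos: [0.5778, 0.1069, 0.2187]
tcp_rot: [[-0.961, 0.276, -0.0], [0.276, 0.961, -0.001], [0.0, -0.001, -1.0]]
contact_force: [0.3, -1.1, 0.7]
grip_width: 0.996
```

Run:
```python
from h import *
for n in("wrist","side"): grab(n,n+'12.png')
st()
```

```text
{'t': 17.05, 'joints': [-0.1139, 0.2171, -0.168, 1.6201, 0.0382, 1.3068, 1.001], 'qvel': [0.0045, -0.0024, -0.001, 0.0, -0.0012, -0.0022, -0.0035], 'effort': [-0.8513, -55.7979, -1.528, -39.79, -0.0544, 0.0746, 0.004], 'tcp_pos': [0.5781, 0.106, 0.2193], 'tcp_rot': [[-0.9606, 0.278, 0.0009], [0.278, 0.9606, -0.0006], [-0.0011, -0.0003, -1.0]], 'contact_force': [0.1418, 0.1108, -0.2721], 'moment': [0.0634, -0.0645, -0.0571], 'grip_width': 1.0002}
```

View pics/wrist12.png

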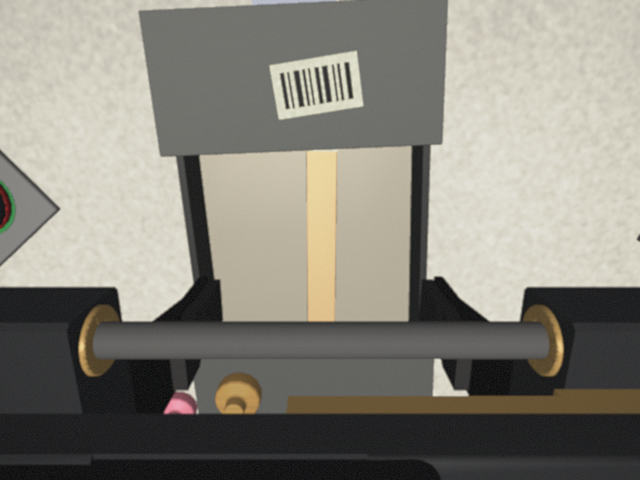

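View pics/side12.png

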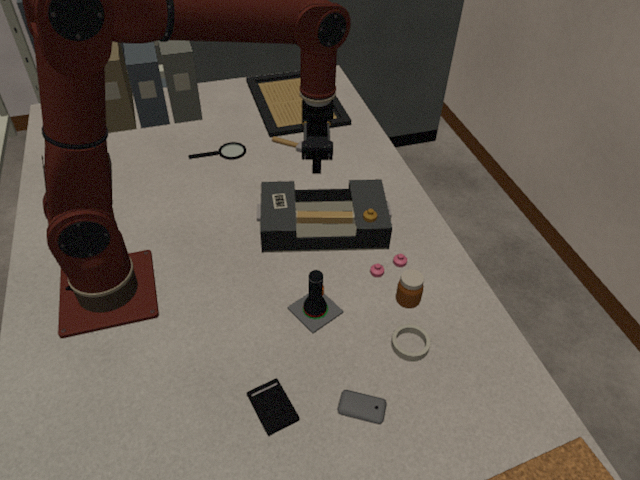

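Call:
send_rows(
  targets=[
    [[0, 0, 20, 0, 0, 0, 87], [0, 0, 50, 0, 0, 0, 87], [0, 0, 80, 0, 0, 0, 87], [0, 0, 110, 0, 0, 0, 87], [0, 0, 135, 0, 0, 0, 87], [0, 0, 155, 0, 0, 0, 87], [0, 0, 170, 0, 0, 0, 87], [0, 0, 182, 0, 0, 0, 87], [0, 0, 192, 0, 0, 0, 87], [0, 0, 200, 0, 0, 0, 87], [0, 0, 205, 0, 0, 0, 87], [0, 0, 205, 0, 0, 0, 87]],
  ],
)

```text
t: 18.25
tcp_pos: [0.5776, 0.108, 0.0131]
tcp_rot: [[-0.961, 0.276, -0.001], [0.276, 0.961, -0.0], [0.001, -0.0, -1.0]]
contact_force: [0.8, -0.1, -0.1]
grip_width: 0.998
```

Run:
```python
from h import *
for n in("wrist","scene","side"): grab(n,n+'13.png')
st()
a=cv2.imread('pics/scene13.png');b=cv2.imread('pics/side13.png')
cv2.imwrite('pics/c13.png',np.hstack([cv2.resize(a[160:360,230:430],(400,400),interpolation=2),cv2.resize(b[120:260,240:400],(400,400),interpolation=2)]))
```

```text
{'t': 18.4, 'joints': [-0.1253, 0.4105, -0.1633, 1.8224, 0.082, 0.9144, 0.9663], 'qvel': [0.0009, -0.0017, 0.0006, 0.0006, 0.0006, -0.0006, 0.0006], 'effort': [0.0098, -62.9882, -1.593, -32.4613, 0.005, 0.0893, -0.0007], 'tcp_pos': [0.5782, 0.1082, 0.0141], 'tcp_rot': [[-0.9613, 0.2756, 0.0008], [0.2756, 0.9613, 0.0002], [-0.0007, 0.0004, -1.0]], 'contact_force': [-0.3348, -0.1582, -0.5825], 'moment': [0.0571, -0.0386, 0.014], 'grip_width': 1.0025}
```

View pics/wrist13.png

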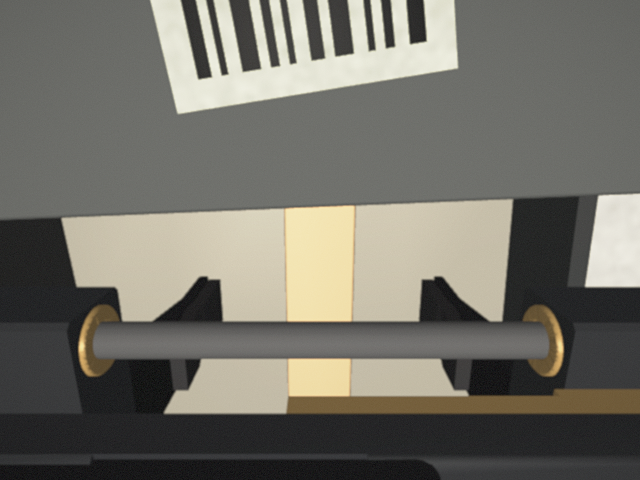

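View pics/c13.png

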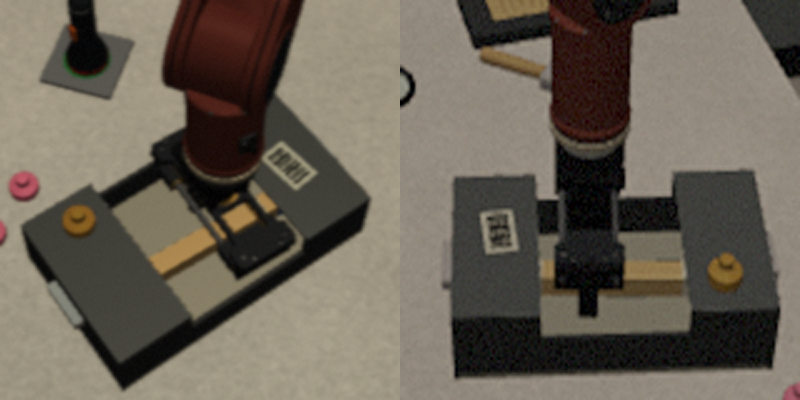

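Call:
send_rows(
  targets=[
    [[0, 0, 2, 0, 0, 0, 87], [0, 0, 4, 0, 0, 0, 70], [0, 0, 4, 0, 0, 0, 50], [0, 0, 4, 0, 0, 0, 35], [0, 0, 4, 0, 0, 0, 28], [0, 0, 4, 0, 0, 0, 20], [0, 0, 4, 0, 0, 0, 18], [0, 0, 4, 0, 0, 0, 18], [0, 0, 4, 0, 0, 0, 18], [0, 0, 4, 0, 0, 0, 18], [0, 0, 4, 0, 0, 0, 18]],
  ],
  newtons=40,
)

```text
t: 19.5
tcp_pos: [0.5778, 0.108, 0.0095]
tcp_rot: [[-0.961, 0.276, -0.0], [0.276, 0.961, -0.0], [0.0, -0.0, -1.0]]
contact_force: [0.2, 0.2, -0.3]
grip_width: 0.297
```

Run:
```python
from h import *
for n in("wrist",): grab(n,n+'14.png')
st()
```

```text
{'t': 19.55, 'joints': [-0.1257, 0.4162, -0.1627, 1.8253, 0.0833, 0.9067, 0.9653], 'qvel': [0.0005, -0.0013, -0.0001, -0.0001, 0.0014, 0.0004, 0.0003], 'effort': [-0.1214, -63.4978, -1.7432, -32.4903, -0.0014, 0.0225, 0.0444], 'tcp_pos': [0.5778, 0.108, 0.0096], 'tcp_rot': [[-0.9612, 0.2757, -0.0], [0.2757, 0.9612, -0.0], [0.0, -0.0, -1.0]], 'contact_force': [-0.6235, -0.7717, 0.4738], 'moment': [0.0546, 0.0366, -0.0135], 'grip_width': 0.2917}
```

View pics/wrist14.png

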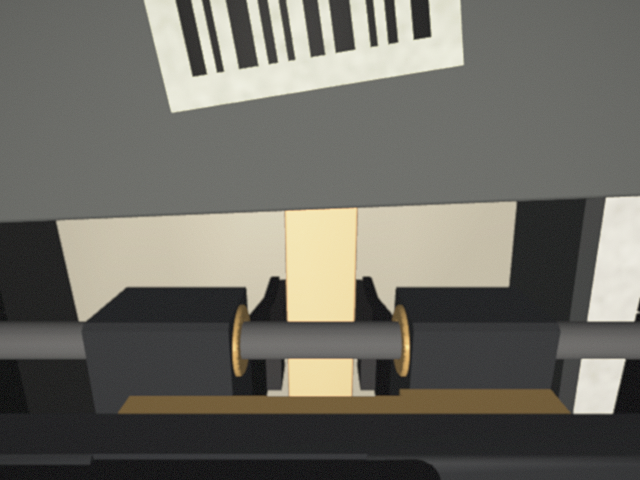

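Call:
send_rows(
  targets=[
    [[0, 0, -2, 0, 0, 0, 18], [0, 0, -4, 0, 0, 0, 18], [-5, 0, -4, 0, 0, 0, 18], [-12, 0, -4, 0, 0, 0, 18], [-20, 0, -4, 0, 0, 0, 18], [-27, 0, -4, 0, 0, 0, 18], [-32, 0, -4, 0, 0, 0, 18], [-35, 0, -4, 0, 0, 0, 18], [-35, 0, -4, 0, 0, 0, 18], [-35, 0, -4, 0, 0, 0, 18]],
  ],
)

```text
t: 20.55
tcp_pos: [0.6112, 0.0985, 0.0134]
tcp_rot: [[-0.961, 0.276, -0.0], [0.276, 0.961, 0.0], [0.0, -0.0, -1.0]]
contact_force: [-0.2, -0.2, -1.2]
grip_width: 0.298
```

Run:
```python
from h import *
for n in("wrist","scene","side"): grab(n,n+'15.png')
st()
a=cv2.imread('pics/scene15.png');b=cv2.imread('pics/side15.png')
cv2.imwrite('pics/c15.png',np.hstack([cv2.resize(a[160:360,230:430],(400,400),interpolation=2),cv2.resize(b[120:260,240:400],(400,400),interpolation=2)]))
```

```text
{'t': 20.7, 'joints': [-0.1094, 0.4634, -0.1527, 1.7437, 0.0841, 0.9411, 0.996], 'qvel': [0.001, -0.0018, 0.001, -0.0009, -0.0002, -0.001, 0.0011], 'effort': [0.0547, -68.871, -1.6677, -34.1287, 0.0305, 0.0434, -0.0009], 'tcp_pos': [0.6112, 0.0985, 0.0135], 'tcp_rot': [[-0.9613, 0.2754, -0.0002], [0.2754, 0.9613, 0.0], [0.0002, -0.0, -1.0]], 'contact_force': [-0.2395, -0.8238, -1.7267], 'moment': [0.0474, 0.0461, 0.0372], 'grip_width': 0.2945}
```

View pics/wrist15.png

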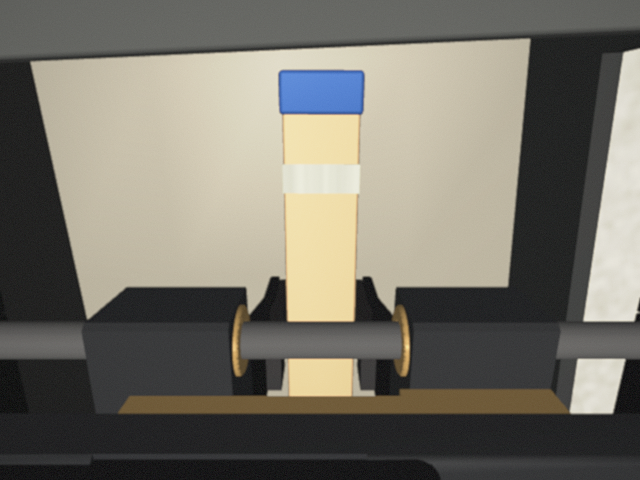

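View pics/c15.png

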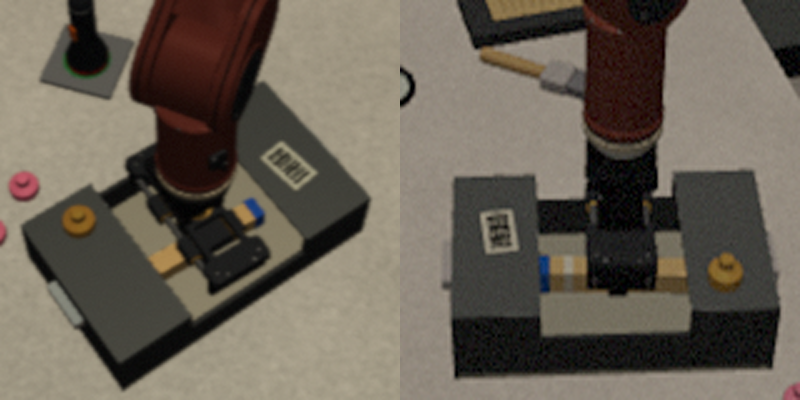

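Run:
```python
from h import *
W=load('wrist15')
a=np.radians(-13.75);R=np.array([[np.cos(a),-np.sin(a)],[np.sin(a),np.cos(a)]]);o=np.array([.5995,.0898])
cf=lambda p:np.round(1e3*(R.T@(p[:2]-o)),1)
print('end',cf(atz(W,321,71,.038)),'roof edge',cf(atz(W,321,50,.083)),cf(atz(W,321,50,.078)))
s=r.observe();print('grasp',cf(np.array(s['tcp_pos'])))
```

```text
end [-80.5  15.8] roof edge [-79.5  15.7] [-80.3  15.7]
grasp [ 9.3 11.3]
```

Call:
send_rows(
  targets=[
    [[-3, 0, 0, 0, 0, 0, 18], [-6.5, 0, 0, 0, 0, 0, 18], [-6.5, 0, 0, 0, 0, 0, 18], [-5.8, 0, -6.5, 0, 2.5, 0, 18], [-5.1, 0, -13, 0, 5, 0, 18], [-4.8, 0, -19.5, 0, 7.5, 0, 18], [-4.8, 0, -19.5, 0, 7.5, 0, 18], [-4.8, 0, -19.5, 0, 7.5, 0, 18]],
  ],
)

```text
t: 21.5
tcp_pos: [0.6162, 0.0969, 0.0326]
tcp_rot: [[-0.953, 0.276, -0.125], [0.274, 0.961, 0.036], [0.13, -0.0, -0.992]]
contact_force: [-0.2, -0.5, -1.4]
grip_width: 0.298
```

```bash
cat > look.py <<'E'
import sys
from h import *
k=sys.argv[1]
for n in("wrist","scene","side"): grab(n,n+k+'.png')
st()
a=cv2.imread(f'pics/scene{k}.png');b=cv2.imread(f'pics/side{k}.png');w=cv2.imread(f'pics/wrist{k}.png')
t=np.hstack([cv2.resize(a[150:350,230:430],(400,400),interpolation=2),cv2.resize(b[100:260,240:400],(400,400),interpolation=2)])
cv2.imwrite(f'pics/m{k}.png',t)
E
python3 look.py 16
```

```text
{'t': 21.65, 'joints': [-0.0697, 0.5286, -0.1636, 1.6051, 0.0226, 1.1294, 1.0652], 'qvel': [0.0004, -0.0009, 0.0003, -0.0032, -0.0014, 0.0048, 0.0009], 'effort': [0.2269, -74.2512, -2.2225, -35.2285, -0.3336, 0.7838, -0.0125], 'tcp_pos': [0.6155, 0.0973, 0.0327], 'tcp_rot': [[-0.9532, 0.2751, -0.1255], [0.2728, 0.9614, 0.0357], [0.1305, -0.0002, -0.9914]], 'contact_force': [-0.4161, -0.0574, -2.1435], 'moment': [0.0493, -0.2093, -0.0226], 'grip_width': 0.2941}
```

View pics/wrist16.png

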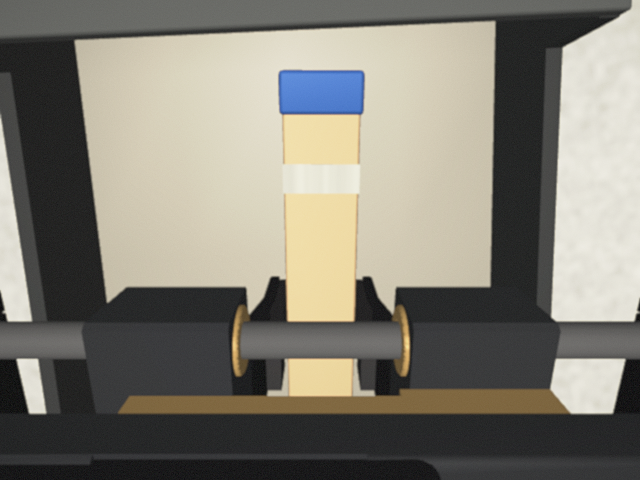

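View pics/m16.png

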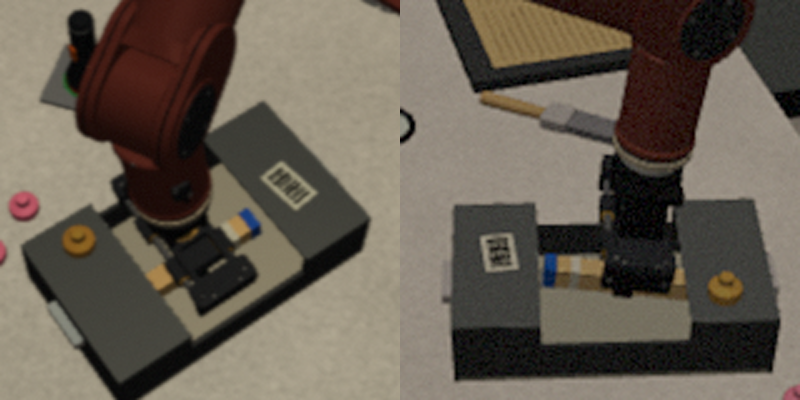

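Call:
send_rows(
  targets=[
    [[1, 0, -6.4, 0, 2.5, 0, 18], [1.5, 0, -12.8, 0, 5, 0, 18], [1.8, 0, -19.1, 0, 7.5, 0, 18], [1.8, 0, -25.4, 0, 10, 0, 18], [1.6, 0, -31.6, 0, 12.5, 0, 18], [1.2, 0, -36.6, 0, 14.5, 0, 18], [1.2, 0, -36.6, 0, 14.5, 0, 18], [1.2, 0, -36.6, 0, 14.5, 0, 18]],
  ],
)

```text
t: 22.45
tcp_pos: [0.6193, 0.0962, 0.069]
tcp_rot: [[-0.892, 0.275, -0.36], [0.256, 0.961, 0.103], [0.374, -0.0, -0.927]]
contact_force: [-0.3, 0.6, -2.2]
grip_width: 0.292
```

```bash
python3 look.py 17
```

```text
{'t': 22.6, 'joints': [-0.0261, 0.6757, -0.1698, 1.3383, -0.0599, 1.4812, 1.1304], 'qvel': [0.0016, -0.0015, -0.0008, -0.0051, -0.0022, 0.0058, 0.0005], 'effort': [0.1435, -84.3828, -3.1575, -35.9058, -1.0265, 2.3064, -0.0183], 'tcp_pos': [0.6191, 0.0964, 0.0694], 'tcp_rot': [[-0.8916, 0.275, -0.3597], [0.2551, 0.9614, 0.1028], [0.3741, -0.0001, -0.9274]], 'contact_force': [-0.1904, -0.0348, -2.2657], 'moment': [-0.0839, -0.5729, 0.0104], 'grip_width': 0.2915}
```

View pics/wrist17.png

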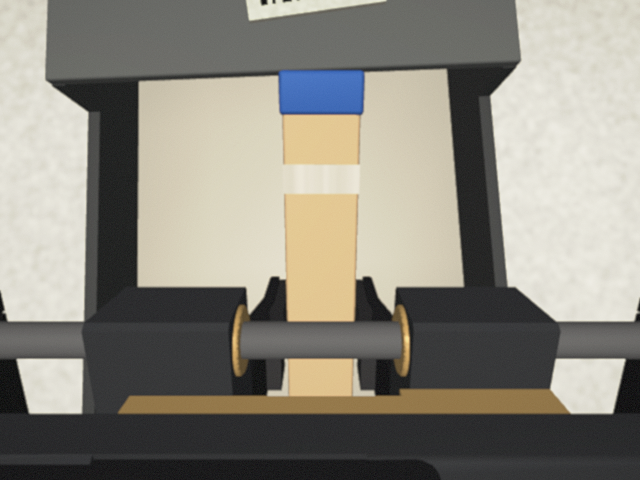

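View pics/m17.png

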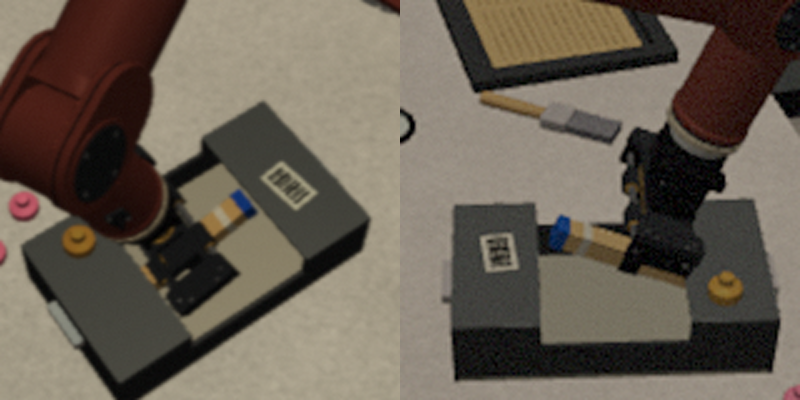

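Call:
send_rows(
  targets=[
    [[4, 0, 0, 0, 0, 0, 18], [14, 0, 0, 0, 0, 0, 18], [28, 0, 0, 0, 0, 0, 18], [44, 0, 0, 0, 0, 0, 18], [60, 0, 0, 0, 0, 0, 18], [76, 0, 0, 0, 0, 0, 18], [90, 0, 0, 0, 0, 0, 18], [100, 0, 0, 0, 0, 0, 18], [103, 0, 0, 0, 0, 0, 18], [103, 0, 0, 0, 0, 0, 18]],
  ],
)

```text
t: 23.6
tcp_pos: [0.5277, 0.1224, 0.1084]
tcp_rot: [[-0.891, 0.276, -0.36], [0.255, 0.961, 0.103], [0.374, 0.0, -0.927]]
contact_force: [-1.1, -0.2, -2.2]
grip_width: 0.295
```

```bash
python3 look.py 18
```

```text
{'t': 23.75, 'joints': [-0.0392, 0.4787, -0.2036, 1.567, -0.0933, 1.4416, 1.0825], 'qvel': [-0.0005, 0.0045, -0.0023, 0.0012, 0.0002, -0.0003, -0.0013], 'effort': [-0.1834, -71.5563, -3.3117, -35.4344, -1.1752, 2.3085, -0.015], 'tcp_pos': [0.528, 0.1221, 0.1077], 'tcp_rot': [[-0.891, 0.2761, -0.3603], [0.2561, 0.9611, 0.1032], [0.3748, -0.0003, -0.9271]], 'contact_force': [-0.4373, 0.6098, -1.9732], 'moment': [-0.0645, -0.5742, -0.0018], 'grip_width': 0.2979}
```

View pics/m18.png

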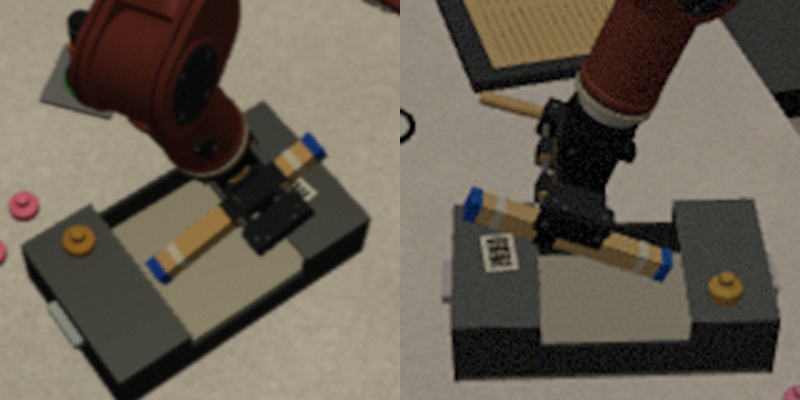

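Call:
send_rows(
  targets=[
    [[2, 0, -5, 0, 0, 0, 18], [7, 0, -18, 0, 0, 0, 18], [15, 0, -37, 0, 0, 0, 18], [23, 0, -57, 0, 0, 0, 18], [31, 0, -77, 0, 0, 0, 18], [39, 0, -97, 0, 0, 0, 18], [45, 0, -112, 0, 0, 0, 18], [48, 0, -119, 0, 0, 0, 18], [48, 0, -119, 0, 0, 0, 18]],
  ],
)

```text
t: 24.65
tcp_pos: [0.5283, 0.1225, 0.2374]
tcp_rot: [[-0.892, 0.276, -0.358], [0.255, 0.961, 0.104], [0.373, 0.001, -0.928]]
contact_force: [0.6, 0.1, -2.0]
grip_width: 0.298
```

Call:
send_rows(
  targets=[
    [[-2, 0, -1, 0, -1, 0, 18], [-6, 0, -3, 0, -4, 0, 18], [-13, 0, -6, 0, -7, 0, 18], [-20, 0, -9, 0, -10, 0, 18], [-28, 0, -12, 0, -13, 0, 18], [-36, 0, -15, 0, -16, 0, 18], [-42, 0, -17, 0, -19, 0, 18], [-46, 0, -19, 0, -21, 0, 18], [-47, 0, -19, 0, -22, 0, 18], [-47, 0, -19, 0, -22, 0, 18], [-47, 0, -19, 0, -22, 0, 18], [-47, 0, -19, 0, -22, 0, 18]],
  ],
)

```text
t: 25.85
tcp_pos: [0.5765, 0.1082, 0.236]
tcp_rot: [[-0.961, 0.276, -0.001], [0.276, 0.961, 0.0], [0.001, -0.0, -1.0]]
contact_force: [0.4, 1.0, -2.0]
grip_width: 0.295
```

```bash
python3 look.py 19
```

```text
{'t': 26.0, 'joints': [-0.0837, 0.2098, -0.2075, 1.5954, 0.0439, 1.3416, 0.9945], 'qvel': [-0.0003, -0.0002, -0.0021, 0.0005, 0.0012, -0.0022, 0.0017], 'effort': [-0.0115, -57.1678, -1.2983, -41.1989, 0.029, 0.0551, 0.002], 'tcp_pos': [0.5766, 0.1083, 0.2362], 'tcp_rot': [[-0.9612, 0.2759, -0.0006], [0.2759, 0.9612, 0.0], [0.0006, -0.0001, -1.0]], 'contact_force': [-0.2371, -0.5964, -1.6997], 'moment': [0.074, 0.0043, -0.0051], 'grip_width': 0.2941}
```

View pics/scene19.png

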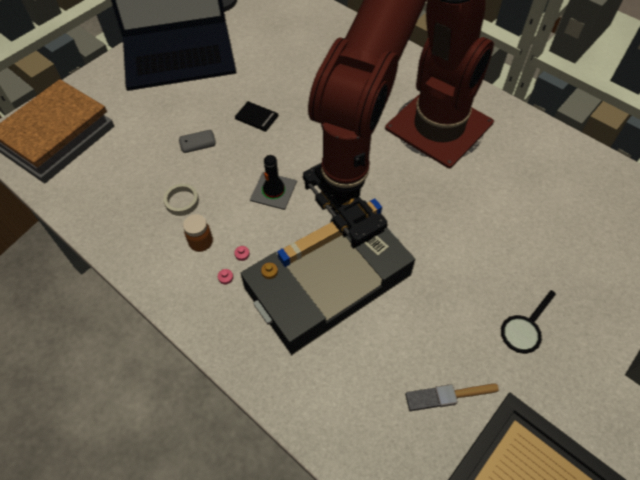

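View pics/side19.png

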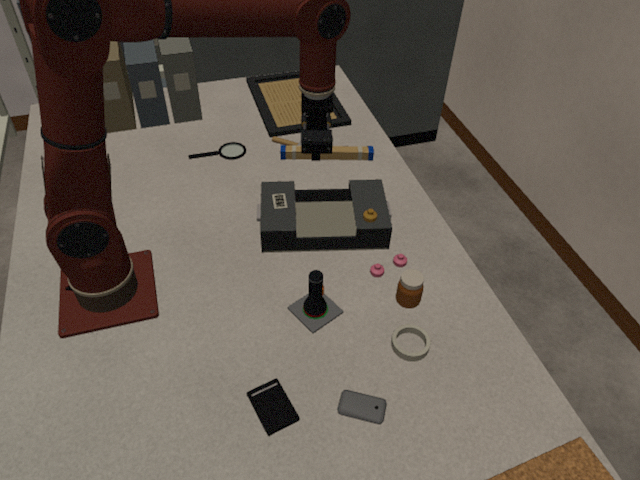

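View pics/wrist19.png

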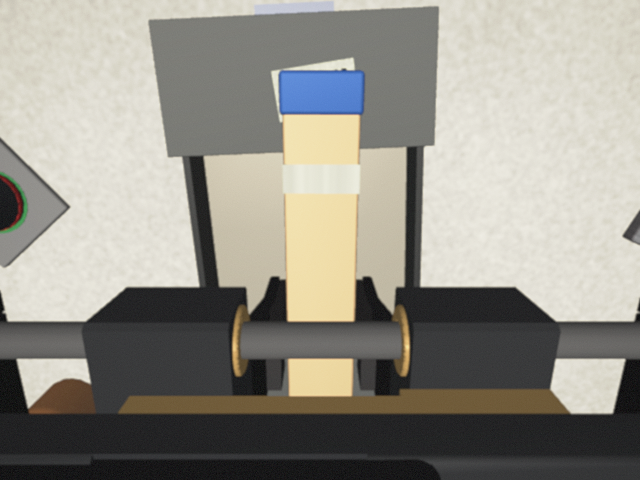

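Call:
send_rows(
  targets=[
    [[0, 0, 0, 0, 0, 0, 18], [0, 0, 0, 0, 0, 0, 18], [0, 0, 0, 0, 0, 0, 18], [0, 0, 0, 0, 0, 0, 18], [0, 0, 0, 0, 0, 0, 18]],
  ],
)

```text
t: 26.5
tcp_pos: [0.5765, 0.1084, 0.2364]
tcp_rot: [[-0.961, 0.276, -0.0], [0.276, 0.961, -0.0], [0.0, -0.0, -1.0]]
contact_force: [1.0, 0.0, -2.3]
grip_width: 0.297
```

Run:
```python
from h import *
C=load('scene19');S=load('side19')
# triangulate tube ends: scene far cap (284,256), near cap (376,205); side far (370,153), near (284,153)
for a,b in(((284,256),(370,153)),((377,205),(284,152))):
    o1,k1=ray(C,*a);o2,k2=ray(S,*b);t=np.linalg.lstsq(np.c_[k1,-k2],o2-o1,rcond=None)[0];p,q=o1+k1*t[0],o2+k2*t[1];print(np.round((p+q)/2,3),np.linalg.norm(p-q).round(4))
st();print(r.hand_in())
```

```text
[0.712 0.066 0.247] 0.0047
[0.496 0.129 0.249] 0.0107
{'t': 26.5, 'joints': [-0.0838, 0.2092, -0.2077, 1.5957, 0.044, 1.3414, 0.9944], 'qvel': [-0.0003, -0.0005, 0.0011, -0.0, 0.0002, 0.001, 0.0009], 'effort': [0.0044, -57.0983, -1.2897, -41.228, 0.0345, 0.0431, -0.0], 'tcp_pos': [0.5765, 0.1084, 0.2364], 'tcp_rot': [[-0.9613, 0.2756, -0.0], [0.2756, 0.9613, -0.0], [0.0, -0.0, -1.0]], 'contact_force': [1.0198, 0.0346, -2.2834], 'moment': [0.1008, -0.0297, 0.0049], 'grip_width': 0.2965}
the job is handed in; nothing more can be done
None
```

The job is done and handed in at 26.5 s. `hand_in` gives no verdict, so what follows rests on my own checks.

- **Scan:** I held the scanner nose down over the barcode for about 1.8 s. By calculation the nose was about 50 mm above the label. The arm was about 1 mm off the measured label centre.
- **Scanner return:** I set the scanner on the centre of its pad and let go. The last wrist view of it, just after release, shows it ringed evenly by the green disc. It had started about 8 mm off centre.
- **Tube:** I slid it under the far roof, tilted it 22° and brought the near end out first. The force readings showed no contact on the way out.
- **Final hold:** The arm is holding the tube level and still above the case. Triangulation puts its ends at about 0.247 and 0.249 m, roughly 16 cm above the roofs. The wrist force of about 2 N is what the tube's weight should give.
- **Other objects:** The weight and the other objects in view look unmoved in the final pictures.

**Disagreements:** The side camera read 4–7 mm lower in y than the other two, so I relied on the scene and wrist cameras. The triangulation of the tube ends missed by 5 and 11 mm, which is small against the clearance.

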